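# Lay out the gypsum set on the carrying board

### The job

Lay out a gypsum set on the brown board, ready for finishing, from the pieces lying round it: the plain bar square across the very middle of the board, with the little tea light standing centred on top of it. The other two pieces lie flat on the free ends of the board, each midway between the bar and its end of the board and centred across the board's width: the heart at the end where the sanding block lies, the round medallion at the end where the glue tube lies. Leave the sanding block and the glue tube where they are.

Things in the scene. Friction and masses are not known exactly. Their poses are not given: they have to be found in the camera images.
- bar_mid (a point): Plain cream gypsum bar, a block 34 x 110 x 30 mm high (x, y, z), lying on the table. This point is its centre, half-way up; its y axis runs along its length, z up.
- heart_mid (a point): Cream gypsum heart, 52 mm (x) x 58 mm (y), 16 mm thick, lying flat. This point is its centre, half-way up; its point looks to its -x, and it is widest (58 mm along y, over the two lobes) 12 mm from the centre towards +x; z up. The smaller hearts at the back of the table are not meant.
- medallion_mid (a point): Cream round gypsum medallion with a carved rosette, 68 mm across, 15 mm thick, lying flat. This point is its centre, half-way up; z up. The round and star-shaped pieces at the edges of the table are not meant.
- tealight_mid (a point): Tea light: a green candle with a black wick in a round grey metal cup, 38 mm across, 15 mm high, standing upright. This point is its centre, half-way up; z up.
- board_top (a point): Brown hardboard carrying board, 122 mm (x) x 255 mm (y), 6 mm thick, fixed flat on the table. This point is the centre of its upper face, 6 mm above the table; its y axis runs along its length.
- sand_block_mid (a point): Brown cork sanding block wrapped in paper, 54 x 98 x 28 mm (x, y, z), lying loose on the table just past one end of the board, about 190 mm from the board's centre. This point is its centre. Which end differs from start to start.
- glue_mid (a point): White tube of glue, about 45 x 146 x 30 mm (x, y, z), lying loose on the table just past the other end of the board, about 190 mm from the board's centre. This point is its centre. Another tube at the back left is not meant.
There are look-alikes about, which are no part of the job. Leave any pink or purple look-alike of the part that bears bar_mid alone.

How it is judged:
By the outcome, as a careful person would: the job done as asked, in the order asked, and still so for the second after the job is handed in, with the robot touching nothing.
It also fails if it takes over 109 s, if anything falls off the work surface, if the arm or the gripper's body presses on something with over 40 N, if the wrist force passes 120 N, or if a joint passes its speed limit or range.

### The arm

A 6-joint arm with a two-finger parallel gripper is mounted at the origin on a cart in front of the work surface, level with it; the furniture and walls round the work are solid. World frame = base frame: x ahead of the robot, y to its left, z up, the work surface at z = 0. Lengths are in m, angles in rad, forces in N, time in s.
With the tool pointing down it reaches from about 0.25 to 0.775 m from the base axis. Payload 4 kg.
Tool frame: the origin (TCP) lies at the very end of the fingers, on their centre line; the grasp point (between the pads) lies 19 mm behind it; z points along the fingers, y is the line along which they close (so a half turn about z gives the same grasp; the last joint's range is limited). The gripper opens to 85 mm and grips with 20 to 120 N. Pads are 22 mm wide; open, the fingers measure 114 mm over their backs; the gripper's body (76 mm by 85 mm) begins 54 mm behind the grasp point. The pads swing forward as they close: fully open they stand 13 mm farther back than shut.
Start: joints at [1.232, 0.087, 1.371, -0, 1.684, -0.103], TCP at [0.128, 0.535, 0.231] pointing down, gripper open.
Joint ranges: [-3.1, 3.1], [-0.76, 2.03], [0.27, 2.55], [-1.08, 4.22], [0.17, 2.65], [-2.57, 2.57]. Speed limits (rad/s): [2.79, 2.79, 3.14, 3.14, 3.14, 3.14].

### API

Orientations are given as [roll, pitch, yaw] about the fixed x, y, z axes, in that order (R = Rz(yaw) Ry(pitch) Rx(roll)).
In Python, from workcell import r, viewer, order gives the robot as it stands.
- The arm moves only by the shell command python3 -m jog 'ROWS' [FORCE]. ROWS is JSON, a list of rows, each an object with "jaw": the closure in counts, from 0 (fully open) to 255 (shut); "xyz": the shift along the tool's x, y, z in mm, a list of three; "angular": the turn, a rotation vector about the tool's x, y, z in rad, a list of three. A call has 1 to 10 rows; each row shifts and turns the commanded pose from where the row before left it, along the tool's axes as they then stand; what a row does not reach is not made up. A row lasts 1/10 s, in which the tool goes at most 50 mm and 8.59 degrees, less where a joint would pass 70% of its speed; a pose out of reach is approached as far as the arm can. A call is refused whole if a number of a shift passes 50 or a number of a turn 0.15, either way. A call with a gripper value outside its range is refused whole. The fingers move at their own pace and stop on an object; FORCE is the grip in N (left out, the last holds). Time passes only in rows, so rows that do not move let the fingers close. It gives the time, the measured TCP pose, the force, the opening and the grip force at its end, in the units of the state.
- r.get_state(): the state, without advancing time (a new reading comes with each control period).
- viewer.snapshot(name): name is "scene" or "top" or "wrist"; returns a dict with "frame" (400x640x3 uint8, red, green, blue), "depth" (400x640 float32, m along the optical axis (not along the pixel's ray), 0 where there is no reading), "K" (3x3 intrinsics, pixels), "R" (3x3) and "t" (3): a world point X has camera coordinates R X + t; the wrist camera has in their place "tool_from_camera" (4x4, takes a point from camera to tool coordinates, whose origin is the TCP and whose axes are the flange's). Camera axes: x right, y down, z forward; pixel columns grow to the right and rows downward; lengths in m; the calibration is good to about 2 mm. The wrist camera is an equidistant fisheye: a pixel r from the principal point sees the ray r / f radians off the axis. A picture is of the moment at which its call begins: read the wrist's pose just before it.
- order.hand_in(): hands the job in; it is judged then, once.
The state is a dict: "time_s": time; "joints": joint angles; "qd": joint speeds; "joint_torque": joint torques, N m; "eef_pos": TCP position; "eef_rot": TCP orientation; "contact_force": force on the tool from outside, world axes, zero at the start; "moment": the same for the moment, N m; "gripper_width": finger opening in m; "grasp_force": force on a finger pad.
Only numpy, scipy, OpenCV 4.12 (cv2) and the standard library are available. Lean on these libraries where they do the work, as an engineer would, in place of code of your own. Each camera call takes 0.05 s, during which the arm holds its last target. There are 200 camera calls.

## Working session

There is one attempt and no reset: what is moved stays moved. The work goes in short steps, Python scripts to look and compute and a shell command to move; the robot and the scene stay as the last step left them, time stands still between calls to the robot, and variables do not carry over. Pictures are saved under pics/ and viewed, at most 16 in all, crops included, and the job is handed in when it is done.

```bash
ls; mkdir -p pics; python3 - <<'E'
from workcell import r, viewer
import cv2,numpy as np
s=r.get_state(); print({k:np.round(v,3) for k,v in s.items()})
for n in ["top","scene"]:
    d=viewer.snapshot(n); cv2.imwrite(f"pics/{n}0.png",d["frame"][:,:,::-1]); np.savez(f"{n}0.npz",**d)
    print(n,d["K"],d["R"],d["t"])
E
```

```text
pics
{'time_s': np.float64(0.0), 'joints': array([ 1.232,  0.088,  1.372, -0.   ,  1.684, -0.103]), 'qd': array([-0.003, -0.   ,  0.001, -0.   , -0.   ,  0.001]), 'joint_torque': array([-2.0000e-03, -3.5189e+01, -3.1326e+01, -0.0000e+00,  1.1000e-02,
       -0.0000e+00]), 'eef_pos': array([0.128, 0.534, 0.23 ]), 'eef_rot': array([-3.139, -0.   ,  2.906]), 'contact_force': array([-0.218, -0.475, -0.071]), 'moment': array([-0.064, -0.016, -0.004]), 'grasp_force': np.float64(0.0), 'gripper_width': np.float64(0.085)}
top [[515.76618809   0.         310.16666697]
 [  0.         515.76618809 200.39526778]
 [  0.           0.           1.        ]] [[-0.02010376 -0.99974222 -0.01055096]
 [-0.98579323  0.0215812  -0.16657116]
 [ 0.16675593  0.00705236 -0.98597298]] [-0.14070229  0.54547772  1.87986324]
scene [[395.93240746   0.         318.41556039]
 [  0.         395.93240746 195.39973658]
 [  0.           0.           1.        ]] [[ 5.02543703e-01 -8.64551705e-01 -4.18706744e-04]
 [-5.00104134e-01 -2.90303724e-01 -8.15855136e-01]
 [ 7.05227397e-01  4.10212258e-01 -5.78256191e-01]] [-0.4177697   0.27161762  1.24687927]
```

View pics/top0.png

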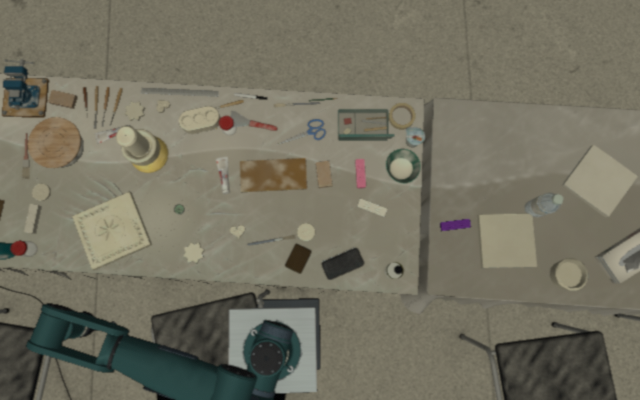

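View pics/scene0.png

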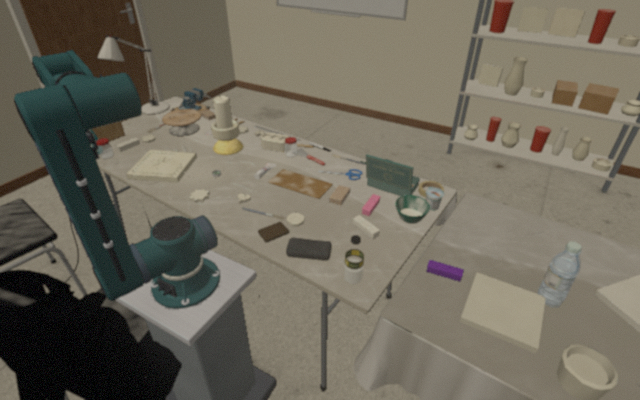

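The top view shows the board at (273,175), glue tube at (223,175), sanding block at (324,173), bar at (372,207), medallion at (306,232), heart at (237,231) and tea light at (180,209). The pink bar at (361,173) is a look-alike.

```bash
cat > h.py <<'E'
import numpy as np,cv2
from workcell import r,viewer
from scipy.spatial.transform import Rotation as Ro
def ray_top(d,uv,z):
    K,R,t=d["K"],d["R"],d["t"]; c=-R.T@t
    v=R.T@np.linalg.inv(K)@np.array([uv[0],uv[1],1.]); return c+v*(z-c[2])/v[2]
def tool():
    s=r.get_state(); T=np.eye(4); T[:3,:3]=Ro.from_euler('xyz',s["eef_rot"]).as_matrix(); T[:3,3]=s["eef_pos"]; return T
def ray_wrist(d,T,uv,z):
    K=d["K"]; x=(np.asarray(uv,float)-K[:2,2])/[K[0,0],K[1,1]]; a=np.linalg.norm(x)
    v=np.r_[x/a*np.sin(a),np.cos(a)] if a>1e-9 else np.array([0,0,1.])
    M=T@np.array(d["tool_from_camera"]); v=M[:3,:3]@v; c=M[:3,3]; return c+v*(z-c[2])/v[2]
def rect(pts):
    (c,wh,a)=cv2.minAreaRect((np.asarray(pts)[:,:2]*1000).astype(np.float32)); return np.round(c,1),np.round(wh,1),round(a,1)
E
python3 - <<'E'
from h import *
d=dict(np.load("top0.npz")); f=d["frame"]; lab=cv2.cvtColor(f,cv2.COLOR_RGB2LAB).astype(int); hsv=cv2.cvtColor(f,cv2.COLOR_RGB2HSV)
its=dict(board=(273,175,.006,40,25),glue=(223,175,.02,16,24),sand=(324,173,.028,12,18),bar=(372,207,.03,20,14),med=(306,232,.015,14,14),heart=(237,231,.016,12,10),tea=(180,209,.015,10,10),pink=(361,173,.03,10,18))
for n,(u,v,z,a,b) in its.items():
    w=lab[v-b:v+b+1,u-a:u+a+1]; bg=np.median(np.r_[w[0],w[-1],w[:,0],w[:,-1]],0)
    m=(np.linalg.norm(w-bg,axis=2)>18).astype(np.uint8)
    k,l,st,_=cv2.connectedComponentsWithStats(m); i=1+np.argmax(st[1:,4])
    ys,xs=np.nonzero(l==i); P=np.array([ray_top(d,(x+u-a,y+v-b),z) for x,y in zip(xs,ys)])
    print(n,st[i,4],"mean",np.round(P.mean(0)*1000),"rect",*rect(P))
w=viewer.snapshot("wrist"); print(w["K"],w["tool_from_camera"])
cv2.imwrite("pics/w0.png",w["frame"][:,:,::-1])
E
```

```text
board 1763 mean [652. -21.   6.] rect [652.9 -12.1] [125.7 256.5] 1.6
glue 77 mean [703. 187.  20.] rect [699.6 185.6] [42.3 47.3] 88.7
sand 13 mean [ 597. -207.   28.] rect [ 597.1 -207.3] [ 3.8 41.7] 8.4
bar 261 mean [ 514. -383.   30.] rect [ 513.9 -382.6] [108.7  34.3] 67.8
med 246 mean [ 429. -132.   15.] rect [ 429.6 -132. ] [63.9 63.8] 43.9
heart 101 mean [438. 126.  16.] rect [436.6 127.2] [37.6 48.9] 0.1
tea 94 mean [526. 346.  15.] rect [525.4 345.9] [38.9 38. ] 1.2
pink 294 mean [ 642. -343.   30.] rect [ 644.4 -344.4] [ 41.5 112.5] 88.7
[[309.70691629   0.         318.16660445]
 [  0.         309.70691629 197.16542849]
 [  0.           0.           1.        ]] [[ 7.86883458e-04 -9.51561876e-01 -3.07456302e-01  7.80990586e-02]
 [ 9.99999670e-01  6.86352639e-04  4.35106363e-04  1.09185141e-04]
 [-2.03007183e-04 -3.07456543e-01  9.51562101e-01 -1.41788861e-01]
 [ 0.00000000e+00  0.00000000e+00  0.00000000e+00  1.00000000e+00]]
```

View pics/w0.png

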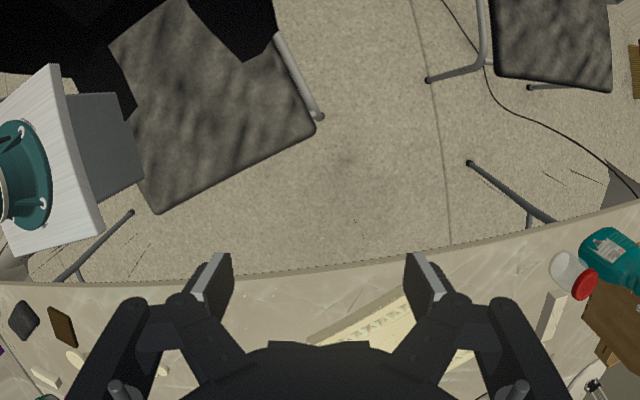

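The wrist picture shows the open fingers at about (215,290) and (425,290), with the camera looking past the fingertips. The jog plan is to rotate first and then travel to above the bar for a close look.

```bash
cat >> h.py <<'E'
def plan(x,y,z,yaw):
    "turn about tool z (total), then shift in the turned tool frame, mm"
    s=r.get_state(); p=np.array(s["eef_pos"]); d=yaw-s["eef_rot"][2]; d=(d+np.pi)%(2*np.pi)-np.pi
    D=(np.array([x,y,z])-p)*1000; c,n=np.cos(yaw),np.sin(yaw)
    print("turn z %.3f  shift x %.1f y %.1f z %.1f"%(-d,c*D[0]+n*D[1],n*D[0]-c*D[1],-D[2]),"j6 end %.2f"%(np.arctan2(y,x)+np.pi/2-yaw))
E
R='{"jaw":0,"xyz":[0,0,0],"angular":[0,0,0.144]}'
python3 -m jog '[{"jaw":0,"xyz":[0,0,0],"angular":[0,0,0.144]},{"jaw":0,"xyz":[0,0,0],"angular":[0,0,0.144]},{"jaw":0,"xyz":[0,0,0],"angular":[0,0,0.144]},{"jaw":0,"xyz":[0,0,0],"angular":[0,0,0.144]},{"jaw":0,"xyz":[0,0,0],"angular":[0,0,0.144]},{"jaw":0,"xyz":[0,0,0],"angular":[0,0,0.144]}]' 40
python3 -m jog '[{"jaw":0,"xyz":[0,0,0],"angular":[0,0,0.144]},{"jaw":0,"xyz":[0,0,0],"angular":[0,0,0.144]},{"jaw":0,"xyz":[0,0,0],"angular":[0,0,0.144]},{"jaw":0,"xyz":[0,0,0],"angular":[0,0,0.144]},{"jaw":0,"xyz":[0,0,0],"angular":[0,0,0.144]},{"jaw":0,"xyz":[0,0,0],"angular":[0,0,0.144]}]'
python3 -c "
from h import *
plan(.514,-.383,.2,1.183)"
```

```text
time_s: 0.75
eef_pos: [0.1284, 0.5346, 0.2308]
eef_rot: [-3.141, 0.001, 2.036]
contact_force: [-0.1, -0.7, 0.3]
gripper_width: 0.0852
grasp_force: 0.0
time_s: 1.35
eef_pos: [0.1284, 0.5346, 0.2308]
eef_rot: [3.142, 0.001, 1.172]
contact_force: [-0.7, -0.4, -0.2]
gripper_width: 0.0856
grasp_force: 0.0
turn z -0.011  shift x -703.6 y 703.9 z 30.8 j6 end -0.25
```

```bash

python3 -m jog '[{"jaw":0,"xyz":[-29,29,0],"angular":[0,0,0]},{"jaw":0,"xyz":[-29,29,0],"angular":[0,0,0]},{"jaw":0,"xyz":[-29,29,0],"angular":[0,0,0]},{"jaw":0,"xyz":[-29,29,0],"angular":[0,0,0]},{"jaw":0,"xyz":[-29,29,0],"angular":[0,0,0]},{"jaw":0,"xyz":[-29,29,0],"angular":[0,0,0]},{"jaw":0,"xyz":[-29,29,0],"angular":[0,0,0]},{"jaw":0,"xyz":[-29,29,0],"angular":[0,0,0]}]'
python3 -m jog '[{"jaw":0,"xyz":[-29,29,0],"angular":[0,0,0]},{"jaw":0,"xyz":[-29,29,0],"angular":[0,0,0]},{"jaw":0,"xyz":[-29,29,0],"angular":[0,0,0]},{"jaw":0,"xyz":[-29,29,0],"angular":[0,0,0]},{"jaw":0,"xyz":[-29,29,0],"angular":[0,0,0]},{"jaw":0,"xyz":[-29,29,0],"angular":[0,0,0]},{"jaw":0,"xyz":[-29,29,0],"angular":[0,0,0]},{"jaw":0,"xyz":[-29,29,0],"angular":[0,0,0]}]'
python3 -m jog '[{"jaw":0,"xyz":[-29,29,0],"angular":[0,0,0]},{"jaw":0,"xyz":[-29,29,0],"angular":[0,0,0]},{"jaw":0,"xyz":[-29,29,0],"angular":[0,0,0]},{"jaw":0,"xyz":[-29,29,0],"angular":[0,0,0]},{"jaw":0,"xyz":[-29,29,0],"angular":[0,0,0]},{"jaw":0,"xyz":[-29,29,0],"angular":[0,0,0]},{"jaw":0,"xyz":[-29,29,0],"angular":[0,0,0]},{"jaw":0,"xyz":[-7,7,30],"angular":[0,0,0]},{"jaw":0,"xyz":[0,0,0],"angular":[0,0,0]}]'
python3 -c "
from h import *
plan(.514,-.383,.2,1.183)
T=tool(); w=viewer.snapshot('wrist'); np.savez('w1.npz',T=T,**w); cv2.imwrite('pics/w1.png',w['frame'][:,:,::-1])
"
```

```text
time_s: 2.15
eef_pos: [0.254, 0.2301, 0.2311]
eef_rot: [3.141, -0.0, 1.179]
contact_force: [0.3, -0.2, -0.1]
gripper_width: 0.0854
grasp_force: 0.0
time_s: 2.95
eef_pos: [0.3795, -0.0733, 0.2311]
eef_rot: [3.141, -0.0, 1.177]
contact_force: [0.4, -0.3, -0.3]
gripper_width: 0.0851
grasp_force: 0.0
time_s: 3.85
eef_pos: [0.4913, -0.346, 0.1954]
eef_rot: [-3.132, -0.003, 1.176]
contact_force: [1.3, 0.8, -1.4]
gripper_width: 0.0858
grasp_force: 0.0
turn z -0.007  shift x -25.6 y 35.0 z -4.6 j6 end -0.25
```

View pics/w1.png

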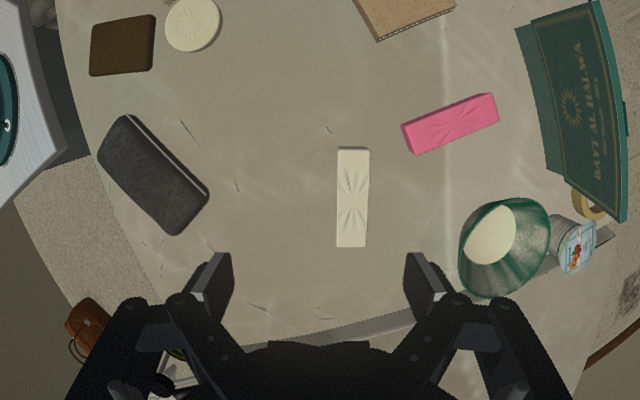

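The bar lies at about (352,197), nearly aligned with the tool. The pink look-alike is at (450,123) and the medallion at (192,25). Now to measure the bar.

```bash
cat >> h.py <<'E'
def blob(mask,seed):
    k,l,st,c=cv2.connectedComponentsWithStats(mask.astype(np.uint8)); ys,xs=np.nonzero(l)
    i=l[seed[1],seed[0]]
    if i==0: j=np.argmin((xs-seed[0])**2+(ys-seed[1])**2); i=l[ys[j],xs[j]]
    return l==i
def wmeas(d,T,m,z):
    cs,_=cv2.findContours(m.astype(np.uint8),cv2.RETR_EXTERNAL,cv2.CHAIN_APPROX_NONE); c=max(cs,key=len)[:,0]
    P=np.array([ray_wrist(d,T,p,z) for p in c]); return P
E
python3 - <<'E'
from h import *
d=dict(np.load("w1.npz")); f=d["frame"].astype(int); T=d["T"]; R=Ro.from_matrix(T[:3,:3]).as_euler('xyz')
print(f[197,352],f[240,352],f[155,350],f[200,310],f[150,353])
f=cv2.GaussianBlur(d["frame"],(3,3),0).astype(int)
for th in (165,180,195):
    m=blob(f[...,0]>th,(352,180)); ys,xs=np.nonzero(m); print(th,m.sum(),xs.min(),xs.max(),ys.min(),ys.max(),*rect(wmeas(d,T,m,.03)))
E
```

```text
[186 178 150] [192 181 153] [192 184 156] [143 136 114] [175 166 141]
165 2963 336 369 150 246 [ 514.4 -380.7] [106.9  32.8] 67.5
180 2609 337 368 151 246 [ 514.5 -381.3] [105.9  31.5] 67.6
195 1391 406 488 95 153 [ 644.7 -342.8] [102.8  30.4] 1.5
```

```bash

python3 -m jog '[{"jaw":0,"xyz":[-11,17,0],"angular":[0,0,0]},{"jaw":0,"xyz":[-11,17,0],"angular":[0,0,0]},{"jaw":0,"xyz":[0,0,30],"angular":[0,0,0]},{"jaw":0,"xyz":[0,0,40],"angular":[0,0,0]},{"jaw":0,"xyz":[0,0,40],"angular":[0,0,0]},{"jaw":0,"xyz":[0,0,0],"angular":[0,0,0]},{"jaw":0,"xyz":[0,0,0],"angular":[0,0,0]}]'
python3 -c "
from h import *
plan(.5145,-.381,.004,1.180)"
```

```text
time_s: 4.6
eef_pos: [0.5161, -0.3784, 0.0924]
eef_rot: [-3.141, -0.0, 1.179]
contact_force: [-0.2, 0.1, -0.1]
gripper_width: 0.0853
grasp_force: 0.0
turn z -0.001  shift x -3.0 y -0.5 z 88.4 j6 end -0.25
```

```bash

python3 -m jog '[{"jaw":0,"xyz":[-3,-0.5,25],"angular":[0,0,0]},{"jaw":0,"xyz":[0,0,25],"angular":[0,0,0]},{"jaw":0,"xyz":[0,0,22],"angular":[0,0,0]},{"jaw":0,"xyz":[0,0,16],"angular":[0,0,0]},{"jaw":0,"xyz":[0,0,0],"angular":[0,0,0]},{"jaw":0,"xyz":[0,0,0],"angular":[0,0,0]}]'
python3 -m jog '[{"jaw":255,"xyz":[0,0,0],"angular":[0,0,0]},{"jaw":255,"xyz":[0,0,0],"angular":[0,0,0]},{"jaw":255,"xyz":[0,0,0],"angular":[0,0,0]},{"jaw":255,"xyz":[0,0,0],"angular":[0,0,0]},{"jaw":255,"xyz":[0,0,0],"angular":[0,0,0]},{"jaw":255,"xyz":[0,0,0],"angular":[0,0,0]},{"jaw":255,"xyz":[0,0,0],"angular":[0,0,0]},{"jaw":255,"xyz":[0,0,0],"angular":[0,0,0]}]' 40
```

```text
time_s: 5.2
eef_pos: [0.5155, -0.3826, 0.0055]
eef_rot: [3.139, 0.001, 1.178]
contact_force: [-0.6, -0.4, 0.6]
gripper_width: 0.0856
grasp_force: 0.0
time_s: 6.0
eef_pos: [0.5149, -0.3823, 0.0042]
eef_rot: [3.14, 0.0, 1.178]
contact_force: [-0.2, -0.4, 5.9]
gripper_width: 0.0332
grasp_force: 42.7
```

```bash

python3 -m jog '[{"jaw":255,"xyz":[0,0,-15],"angular":[0,0,0]},{"jaw":255,"xyz":[0,0,-30],"angular":[0,0,0]},{"jaw":255,"xyz":[0,0,-40],"angular":[0,0,0]},{"jaw":255,"xyz":[0,0,-40],"angular":[0,0,0]},{"jaw":255,"xyz":[0,0,-40],"angular":[0,0,0]},{"jaw":255,"xyz":[0,0,-35],"angular":[0,0,0]},{"jaw":255,"xyz":[0,0,0],"angular":[0,0,0.12]},{"jaw":255,"xyz":[0,0,0],"angular":[0,0,0.14]},{"jaw":255,"xyz":[0,0,0],"angular":[0,0,0.14]},{"jaw":255,"xyz":[0,0,0],"angular":[0,0,0.14]}]'
python3 -m jog '[{"jaw":255,"xyz":[0,0,0],"angular":[0,0,0.14]},{"jaw":255,"xyz":[0,0,0],"angular":[0,0,0.14]},{"jaw":255,"xyz":[0,0,0],"angular":[0,0,0.14]},{"jaw":255,"xyz":[0,0,0],"angular":[0,0,0.14]},{"jaw":255,"xyz":[0,0,0],"angular":[0,0,0.08]},{"jaw":255,"xyz":[20,-30,0],"angular":[0,0,0]},{"jaw":255,"xyz":[25,-40,0],"angular":[0,0,0]},{"jaw":255,"xyz":[25,-40,0],"angular":[0,0,0]},{"jaw":255,"xyz":[15,-22,0],"angular":[0,0,0]},{"jaw":255,"xyz":[0,0,0],"angular":[0,0,0]}]'
python3 -m jog '[{"jaw":255,"xyz":[0,0,0],"angular":[0,0,0]},{"jaw":255,"xyz":[0,0,0],"angular":[0,0,0]}]'
python3 -c "
from h import *
T=tool(); w=viewer.snapshot('wrist'); np.savez('w2.npz',T=T,**w); cv2.imwrite('pics/w2.png',w['frame'][:,:,::-1])
"
```

```text
time_s: 7.0
eef_pos: [0.5139, -0.3814, 0.2028]
eef_rot: [-3.14, 0.0, 0.632]
contact_force: [-0.3, 0.8, -1.1]
gripper_width: 0.0334
grasp_force: 42.0
time_s: 8.0
eef_pos: [0.6011, -0.2459, 0.2027]
eef_rot: [-3.139, 0.001, 0.003]
contact_force: [-0.3, -0.4, -1.8]
gripper_width: 0.0332
grasp_force: 41.9
time_s: 8.2
eef_pos: [0.5989, -0.2509, 0.203]
eef_rot: [3.141, 0.001, -0.003]
contact_force: [0.2, -1.9, -1.5]
gripper_width: 0.0333
grasp_force: 41.9
```

View pics/w2.png

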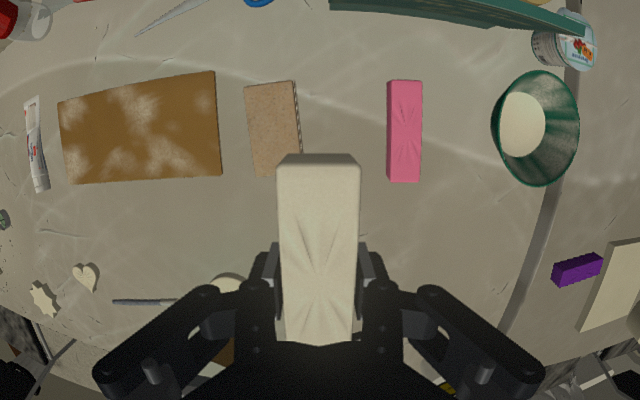

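The board corners are at about (58,102), (215,71), (222,174) and (72,184). The sanding block is at (273,128), the glue at (36,143), the heart at (87,275), and the bar is held well in the centre.

```bash
python3 - <<'E'
from h import *
d=dict(np.load("w2.npz")); T=d["T"]; hsv=cv2.cvtColor(d["frame"],cv2.COLOR_RGB2HSV).astype(int)
print("S board blotch,brown,table,sand",hsv[130,150],hsv[100,200],hsv[60,150],hsv[130,265])
for th in (75,95):
    m=cv2.morphologyEx(((hsv[...,1]>th)).astype(np.uint8),cv2.MORPH_CLOSE,np.ones((5,5))); m=blob(m,(205,100))
    P=wmeas(d,T,m,.006); print(th,m.sum(),*rect(P))
    H=cv2.convexHull((P[:,:2]*1000).astype(np.float32)); q=cv2.approxPolyDP(H,12,True)[:,0]; print(np.round(q,1).tolist(),np.round(q.mean(0),1))
for n,uv in dict(s1=(244,86),s2=(294,80),s3=(300,150)).items(): print(n,np.round(ray_wrist(d,T,uv,.028)*1000))
E
```

```text
S board blotch,brown,table,sand [ 18 134 122] [ 19 106 130] [ 27  36 150] [ 16  90 145]
75 15156 [653.  -10.8] [122.1 255.7] 1.6
[[714.9000244140625, -135.8000030517578], [709.2999877929688, 117.0999984741211], [600.5, 114.5], [596.0999755859375, -136.6999969482422]] [655.2 -10.2]
95 13457 [653.1 -10.8] [121.5 254.8] 1.6
[[716.0999755859375, -134.60000610351562], [709.2999877929688, 117.0999984741211], [591.0999755859375, 101.0], [597.2999877929688, -138.10000610351562]] [653.4 -13.7]
s1 [ 695. -176.   28.]
s2 [ 699. -227.   28.]
s3 [ 627. -232.   28.]
```

```bash
python3 - <<'E'
from h import *
d=dict(np.load("w2.npz")); T=d["T"]
for uv in [(284,163),(353,163),(320,163),(278,330)]: print(np.round(ray_wrist(d,T,uv,.203+.026)*1000,1))
plan(.652,-.0113,.06,.028)
E
```

```text
[ 654.8 -238.1  229. ]
[ 654.8 -264.4  229. ]
[ 654.8 -251.8  229. ]
[ 572. -231.  229.]
turn z -0.032  shift x 59.8 y -238.3 z 143.1 j6 end 1.53
```

```bash

python3 -m jog '[{"jaw":255,"xyz":[0,0,0],"angular":[0,0,-0.032]},{"jaw":255,"xyz":[8,-30,0],"angular":[0,0,0]},{"jaw":255,"xyz":[11,-44,0],"angular":[0,0,0]},{"jaw":255,"xyz":[11,-44,0],"angular":[0,0,0]},{"jaw":255,"xyz":[11,-44,0],"angular":[0,0,0]},{"jaw":255,"xyz":[11,-44,20],"angular":[0,0,0]},{"jaw":255,"xyz":[8,-32,40],"angular":[0,0,0]},{"jaw":255,"xyz":[0,0,40],"angular":[0,0,0]},{"jaw":255,"xyz":[0,0,40],"angular":[0,0,0]}]'
python3 -m jog '[{"jaw":255,"xyz":[0,0,0],"angular":[0,0,0]},{"jaw":255,"xyz":[0,0,0],"angular":[0,0,0]},{"jaw":255,"xyz":[0,0,0],"angular":[0,0,0]}]'
python3 -c "
from h import *
plan(.652,-.0113,.013,.028)
T=tool(); w=viewer.snapshot('wrist'); np.savez('w3.npz',T=T,**w); cv2.imwrite('pics/w3.png',w['frame'][:,:,::-1])
"
```

```text
time_s: 9.15
eef_pos: [0.6524, -0.0115, 0.0638]
eef_rot: [3.141, -0.001, 0.03]
contact_force: [0.9, -0.2, -0.8]
gripper_width: 0.0334
grasp_force: 41.9
time_s: 9.45
eef_pos: [0.6543, -0.0127, 0.0683]
eef_rot: [3.141, -0.006, 0.028]
contact_force: [0.2, -0.0, 0.0]
gripper_width: 0.0333
grasp_force: 41.9
turn z 0.000  shift x -2.3 y -1.5 z 55.3 j6 end 1.53
```

View pics/w3.png

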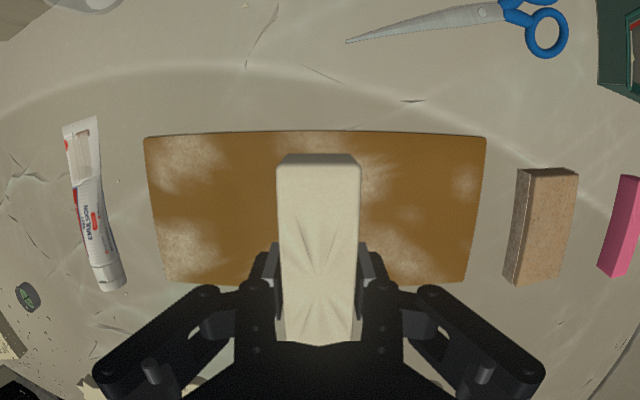

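Board corners are at (144,138), (487,138) and (465,283), with the bar roughly central. I'll refine from here.

```bash
python3 - <<'E'
from h import *
d=dict(np.load("w3.npz")); T=d["T"]
for th in (75,90,105):
    hsv=cv2.cvtColor(d["frame"],cv2.COLOR_RGB2HSV).astype(int)
    m=cv2.morphologyEx(((hsv[...,1]>th)&(hsv[...,0]<22)).astype(np.uint8),cv2.MORPH_CLOSE,np.ones((5,5)))
    a=blob(m,(200,200)); b=blob(m,(430,200)); P=np.r_[wmeas(d,T,a,.006),wmeas(d,T,b,.006)]; print(th,a.sum(),b.sum(),*rect(P))
print(r.get_state()["eef_pos"])
E
```

```text
75 37218 37218 [638.5 -10. ] [152.3 253.7] 1.6
90 32763 32763 [646.2  -9.7] [136.7 253.2] 1.6
105 13634 15186 [650.9  -9.6] [127.1 253. ] 1.6
[ 0.65458972 -0.01262701  0.06877323]
```

```bash

python3 -m jog '[{"jaw":255,"xyz":[-2.3,-2.4,15],"angular":[0,0,0]},{"jaw":255,"xyz":[0,0,15],"angular":[0,0,0]},{"jaw":255,"xyz":[0,0,12],"angular":[0,0,0]},{"jaw":255,"xyz":[0,0,5],"angular":[0,0,0]},{"jaw":255,"xyz":[0,0,0],"angular":[0,0,0]},{"jaw":255,"xyz":[0,0,0],"angular":[0,0,0]},{"jaw":255,"xyz":[0,0,0],"angular":[0,0,0]}]'
python3 -c "
from h import *
plan(.6523,-.0103,.010,.028)"
```

```text
time_s: 10.2
eef_pos: [0.6506, -0.0092, 0.0185]
eef_rot: [3.141, -0.002, 0.03]
contact_force: [0.1, -0.4, -0.9]
gripper_width: 0.0333
grasp_force: 41.9
turn z 0.002  shift x 1.7 y 1.1 z 8.5 j6 end 1.53
```

```bash

python3 -m jog '[{"jaw":255,"xyz":[1.5,1,3],"angular":[0,0,0]},{"jaw":255,"xyz":[0,0,0],"angular":[0,0,0]},{"jaw":255,"xyz":[0,0,0],"angular":[0,0,0]},{"jaw":255,"xyz":[0,0,0],"angular":[0,0,0]}]'
python3 -c "
from h import *
plan(.6523,-.0103,.010,.028)"
```

```text
time_s: 10.6
eef_pos: [0.6515, -0.0101, 0.0148]
eef_rot: [-3.141, -0.0, 0.03]
contact_force: [0.1, 0.4, -1.3]
gripper_width: 0.0335
grasp_force: 41.9
turn z 0.002  shift x 0.8 y 0.2 z 4.8 j6 end 1.53
```

```bash

python3 -m jog '[{"jaw":255,"xyz":[0.7,0,2],"angular":[0,0,0.001]},{"jaw":255,"xyz":[0,0,1.5],"angular":[0,0,0]},{"jaw":255,"xyz":[0,0,1],"angular":[0,0,0]},{"jaw":255,"xyz":[0,0,0],"angular":[0,0,0]},{"jaw":255,"xyz":[0,0,0],"angular":[0,0,0]}]'
```

```text
time_s: 11.1
eef_pos: [0.6521, -0.0101, 0.0102]
eef_rot: [-3.141, 0.0, 0.029]
contact_force: [-0.2, 0.6, -1.2]
gripper_width: 0.0332
grasp_force: 42.0
```

```bash

python3 -m jog '[{"jaw":255,"xyz":[0.3,0,0.6],"angular":[0,0,0]},{"jaw":255,"xyz":[0,0,0.4],"angular":[0,0,0]},{"jaw":255,"xyz":[0,0,0],"angular":[0,0,0]},{"jaw":255,"xyz":[0,0,0],"angular":[0,0,0]}]'
```

```text
time_s: 11.5
eef_pos: [0.6523, -0.0101, 0.0101]
eef_rot: [3.142, 0.0, 0.029]
contact_force: [-3.8, 0.7, 5.8]
gripper_width: 0.0334
grasp_force: 42.8
```

Contact is felt, so I release and back off.

```bash

python3 -m jog '[{"jaw":110,"xyz":[0,0,0],"angular":[0,0,0]},{"jaw":110,"xyz":[0,0,0],"angular":[0,0,0]},{"jaw":110,"xyz":[0,0,0],"angular":[0,0,0]},{"jaw":110,"xyz":[0,0,0],"angular":[0,0,0]},{"jaw":110,"xyz":[0,0,-15],"angular":[0,0,0]},{"jaw":110,"xyz":[0,0,-30],"angular":[0,0,0]},{"jaw":0,"xyz":[0,0,-40],"angular":[0,0,0]},{"jaw":0,"xyz":[-20,0,-40],"angular":[0,0,0]},{"jaw":0,"xyz":[-20,0,-40],"angular":[0,0,0]},{"jaw":0,"xyz":[-10,0,-20],"angular":[0,0,0]}]'
python3 -m jog '[{"jaw":0,"xyz":[0,0,0],"angular":[0,0,0]},{"jaw":0,"xyz":[0,0,0],"angular":[0,0,0]},{"jaw":0,"xyz":[0,0,0],"angular":[0,0,0]}]'
python3 -c "
from h import *
T=tool(); w=viewer.snapshot('wrist'); np.savez('w4.npz',T=T,**w); cv2.imwrite('pics/w4.png',w['frame'][:,:,::-1])
"
```

```text
time_s: 12.5
eef_pos: [0.6031, -0.0117, 0.201]
eef_rot: [3.14, -0.009, 0.029]
contact_force: [0.5, 0.1, 1.4]
gripper_width: 0.0857
grasp_force: 0.0
time_s: 12.8
eef_pos: [0.602, -0.0114, 0.1921]
eef_rot: [-3.141, 0.003, 0.029]
contact_force: [0.5, -0.4, -0.6]
gripper_width: 0.0854
grasp_force: 0.0
```

View pics/w4.png

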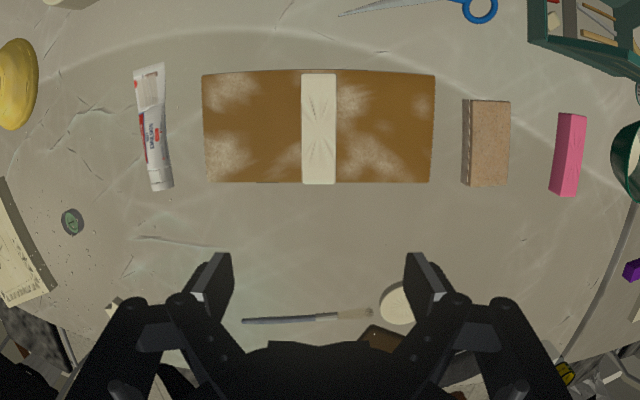

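The bar now lies across the board at (319,128), between board corners (203,75), (435,75), (433,182) and (206,182). The tea light is at (72,222). I'll check the bar against the board and measure the tea light.

```bash
python3 - <<'E'
from h import *
d=dict(np.load("w4.npz")); T=d["T"]; hsv=cv2.cvtColor(d["frame"],cv2.COLOR_RGB2HSV).astype(int); f=cv2.GaussianBlur(d["frame"],(3,3),0).astype(int)
for th in (75,100):
    m=cv2.morphologyEx(((hsv[...,1]>th)&(hsv[...,0]<22)).astype(np.uint8),cv2.MORPH_CLOSE,np.ones((5,5)))
    a=blob(m,(280,100)); b=blob(m,(420,100)); P=np.r_[wmeas(d,T,a,.006),wmeas(d,T,b,.006)]; print(th,a.sum(),b.sum(),*rect(P))
for th in (165,175):
    m=blob((f[...,0]>th)&(hsv[...,1]<65),(319,160)); print("bar",m.sum(),*rect(wmeas(d,T,m,.036)))
print(d["frame"][222,72],d["frame"][222,40],d["frame"][210,75],d["frame"][100,240],d["frame"][170,319])
w=d["frame"][195:250,40:105].astype(int); m=(np.linalg.norm(w-np.median(w.reshape(-1,3),0),axis=2)>30)
M=np.zeros(f.shape[:2],bool); M[195:250,40:105]=m; M=blob(cv2.morphologyEx(M.astype(np.uint8),cv2.MORPH_CLOSE,np.ones((3,3))),(72,222)); ys,xs=np.nonzero(M); print("tea",xs.min(),xs.max(),ys.min(),ys.max(),*rect(wmeas(d,T,M,.012)))
cv2.imwrite("pics/c4.png",cv2.resize(d["frame"][190:260,30:120,::-1],None,fx=6,fy=6))
E
```

```text
75 21283 21283 [653.3  -9.4] [121.8 254.3] 1.7
100 8344 9044 [653.7  -9.4] [121.  253.7] 1.4
bar 3625 [653. -10.] [107.   31.8] 1.5
bar 3416 [652.5 -10. ] [106.1  31.4] 1.3
[77 83 67] [152 144 122] [73 73 69] [126 105  69] [185 179 151]
tea 61 84 208 236 [528.6 344.5] [38.4 54.6] 23.2
```

```bash

python3 -m jog '[{"jaw":0,"xyz":[-7,-30,0],"angular":[0,0,0]},{"jaw":0,"xyz":[-7,-40,5],"angular":[0,0,0]},{"jaw":0,"xyz":[-7,-40,5],"angular":[0,0,0]},{"jaw":0,"xyz":[-7,-40,5],"angular":[0,0,0]},{"jaw":0,"xyz":[-7,-40,5],"angular":[0,0,0]},{"jaw":0,"xyz":[-7,-40,5],"angular":[0,0,0]},{"jaw":0,"xyz":[-7,-40,5],"angular":[0,0,0]},{"jaw":0,"xyz":[-7,-40,5],"angular":[0,0,0]},{"jaw":0,"xyz":[-7,-40,5],"angular":[0,0,0]},{"jaw":0,"xyz":[-2,-8,0],"angular":[0,0,0]}]'
python3 -m jog '[{"jaw":0,"xyz":[0,0,0],"angular":[0,0,0]},{"jaw":0,"xyz":[0,0,0],"angular":[0,0,0]},{"jaw":0,"xyz":[0,0,0],"angular":[0,0,0]}]'
python3 -c "
from h import *
T=tool(); w=viewer.snapshot('wrist'); np.savez('w5.npz',T=T,**w); cv2.imwrite('pics/w5.png',w['frame'][:,:,::-1])
"
```

```text
time_s: 13.85
eef_pos: [0.5246, 0.3481, 0.1504]
eef_rot: [3.141, 0.006, 0.034]
contact_force: [0.5, -0.7, -0.6]
gripper_width: 0.0852
grasp_force: 0.0
time_s: 14.15
eef_pos: [0.5278, 0.343, 0.154]
eef_rot: [3.141, 0.0, 0.027]
contact_force: [0.7, -0.5, 0.4]
gripper_width: 0.0851
grasp_force: 0.0
```

View pics/w5.png

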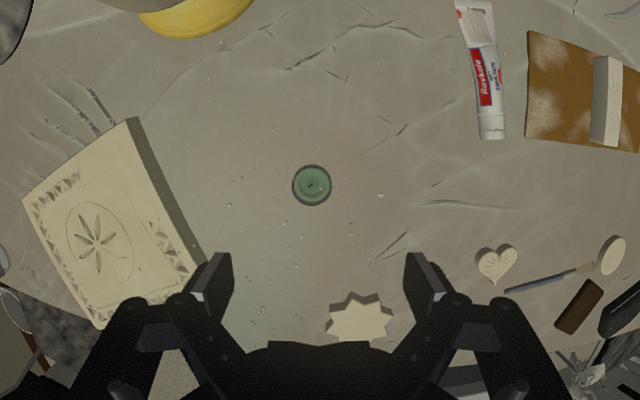

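The tea light is at (312,185) and the heart at (497,265), its point towards world −x. The left slab is clear of the fingers.

```bash
python3 - <<'E'
from h import *
d=dict(np.load("w5.npz")); T=d["T"]; f=cv2.GaussianBlur(d["frame"],(3,3),0).astype(int)
bg=np.median(f[150:225,270:355].reshape(-1,3),0); m=np.zeros(f.shape[:2],bool); m[150:225,270:355]=np.linalg.norm(f[150:225,270:355]-bg,axis=2)>25
m=blob(m,(312,185)); P=wmeas(d,T,m,.013); (c,rad)=cv2.minEnclosingCircle((P[:,:2]*1000).astype(np.float32)); print(c,rad,*rect(P))
plan(c[0]/1000,c[1]/1000,.003,.028)
# heart rough
m=np.zeros(f.shape[:2],bool); m[230:300,460:530]=f[230:300,460:530,0]>168; m=blob(m,(497,262)); print(m.sum(),*rect(wmeas(d,T,m,.016)))
E
```

```text
(527.641357421875, 349.0550842285156) 21.01961326599121 [527.5 349.2] [41.5 39.1] 1.5
turn z -0.001  shift x -0.1 y -6.1 z 151.3 j6 end 2.13Traceback (most recent call last):
  File "<stdin>", line 7, in <module>
  File "h.py", line 23, in blob
    if i==0: j=np.argmin((xs-seed[0])**2+(ys-seed[1])**2); i=l[ys[j],xs[j]]
               ~~~~~~~~~^^^^^^^^^^^^^^^^^^^^^^^^^^^^^^^^^
    return _wrapfunc(a, 'argmin', axis=axis, out=out, **kwds)
    return bound(*args, **kwds)
ValueError: attempt to get argmin of an empty sequence
```

```bash

python3 -m jog '[{"jaw":0,"xyz":[0,-6,30],"angular":[0,0,0]},{"jaw":0,"xyz":[0,0,35],"angular":[0,0,0]},{"jaw":0,"xyz":[0,0,35],"angular":[0,0,0]},{"jaw":0,"xyz":[0,0,20],"angular":[0,0,0]},{"jaw":40,"xyz":[0,0,10],"angular":[0,0,0]},{"jaw":40,"xyz":[0,0,0],"angular":[0,0,0]},{"jaw":40,"xyz":[0,0,0],"angular":[0,0,0]},{"jaw":40,"xyz":[0,0,0],"angular":[0,0,0]}]' 25
python3 -c "
from h import *
plan(.5275,.3490,.003,.028)"
```

```text
time_s: 15.0
eef_pos: [0.5285, 0.3509, 0.0266]
eef_rot: [-3.14, -0.004, 0.028]
contact_force: [0.5, 0.1, 1.0]
gripper_width: 0.0718
grasp_force: 0.0
turn z 0.000  shift x -1.1 y 1.9 z 23.6 j6 end 2.13
```

```bash

python3 -m jog '[{"jaw":40,"xyz":[-1,1.5,10],"angular":[0,0,0]},{"jaw":40,"xyz":[0,0,8],"angular":[0,0,0]},{"jaw":40,"xyz":[0,0,4],"angular":[0,0,0]},{"jaw":40,"xyz":[0,0,0],"angular":[0,0,0]},{"jaw":40,"xyz":[0,0,0],"angular":[0,0,0]}]'
python3 -m jog '[{"jaw":255,"xyz":[0,0,0],"angular":[0,0,0]},{"jaw":255,"xyz":[0,0,0],"angular":[0,0,0]},{"jaw":255,"xyz":[0,0,0],"angular":[0,0,0]},{"jaw":255,"xyz":[0,0,0],"angular":[0,0,0]},{"jaw":255,"xyz":[0,0,0],"angular":[0,0,0]},{"jaw":255,"xyz":[0,0,0],"angular":[0,0,0]},{"jaw":255,"xyz":[0,0,0],"angular":[0,0,0]}]' 25
```

```text
time_s: 15.5
eef_pos: [0.5259, 0.3489, 0.0019]
eef_rot: [3.141, 0.001, 0.029]
contact_force: [-0.0, -0.2, 0.5]
gripper_width: 0.0723
grasp_force: 0.0
time_s: 16.2
eef_pos: [0.5265, 0.3492, 0.0029]
eef_rot: [-3.141, -0.001, 0.029]
contact_force: [-0.1, -0.3, 3.3]
gripper_width: 0.036
grasp_force: 25.3
```

```bash

python3 -m jog '[{"jaw":255,"xyz":[0,0,-15],"angular":[0,0,0]},{"jaw":255,"xyz":[0,0,-30],"angular":[0,0,0]},{"jaw":255,"xyz":[0,0,-40],"angular":[0,0,0]},{"jaw":255,"xyz":[0,0,-30],"angular":[0,0,0]},{"jaw":255,"xyz":[6,20,-10],"angular":[0,0,0]},{"jaw":255,"xyz":[13,40,0],"angular":[0,0,0]},{"jaw":255,"xyz":[13,40,0],"angular":[0,0,0]},{"jaw":255,"xyz":[13,40,0],"angular":[0,0,0]},{"jaw":255,"xyz":[13,40,0],"angular":[0,0,0]},{"jaw":255,"xyz":[13,40,0],"angular":[0,0,0]}]'
python3 -m jog '[{"jaw":255,"xyz":[13,40,0],"angular":[0,0,0]},{"jaw":255,"xyz":[13,40,0],"angular":[0,0,0]},{"jaw":255,"xyz":[13,40,0],"angular":[0,0,0]},{"jaw":255,"xyz":[6,22,20],"angular":[0,0,0]},{"jaw":255,"xyz":[0,0,20],"angular":[0,0,0]},{"jaw":255,"xyz":[0,0,0],"angular":[0,0,0]},{"jaw":255,"xyz":[0,0,0],"angular":[0,0,0]},{"jaw":255,"xyz":[0,0,0],"angular":[0,0,0]}]'
python3 -c "
from h import *
plan(.653,-.0098,.039,.028)
T=tool(); w=viewer.snapshot('wrist'); np.savez('w6.npz',T=T,**w); cv2.imwrite('pics/w6.png',w['frame'][:,:,::-1])
"
```

```text
time_s: 17.2
eef_pos: [0.6034, 0.1294, 0.1278]
eef_rot: [3.142, 0.0, 0.029]
contact_force: [0.0, -0.0, -0.5]
gripper_width: 0.036
grasp_force: 25.1
time_s: 18.0
eef_pos: [0.6531, -0.0089, 0.0889]
eef_rot: [3.142, -0.002, 0.03]
contact_force: [0.1, -0.3, 0.6]
gripper_width: 0.0358
grasp_force: 25.1
turn z 0.002  shift x -0.1 y 0.8 z 49.9 j6 end 1.53
```

View pics/w6.png

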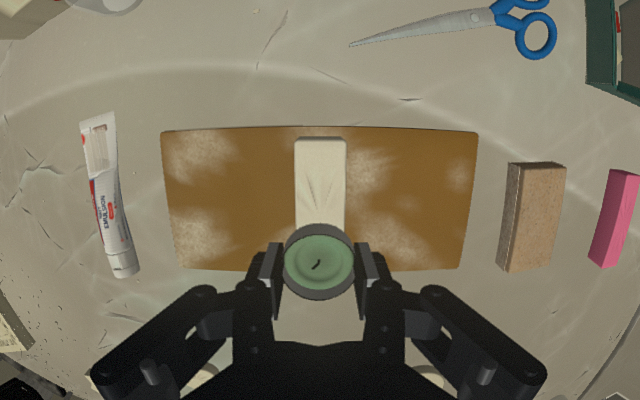

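The tea light is held at (319,262) over the bar, which shows at (320,180). I'll check how it sits in the grip.

```bash
python3 - <<'E'
from h import *
d=dict(np.load("w6.npz")); T=d["T"]; f=d["frame"].astype(int)
m=blob((f[...,1]-f[...,0]>12)&(f[...,1]>60),(319,270)); ys,xs=np.nonzero(m); print(m.sum(),xs.min(),xs.max(),ys.min(),ys.max())
for dz in (.010,.012):
    P=wmeas(d,T,m,T[2,3]+dz); c,wh,a=rect(P); print(c-T[:2,3]*1000,wh,a)
E
```

```text
2867 284 352 235 289
[ 3.04540642 -0.05044429] [30.8 33. ] 4.4
[ 4.14540642 -0.05044429] [30.3 32.5] 4.4
```

```bash
python3 - <<'E'
from h import *
d=dict(np.load("w6.npz")); T=d["T"]; f=d["frame"]
for v in range(218,244,2): print(v,f[v,319],end=' ')
print()
for v in range(284,306,2): print(v,f[v,319],end=' ')
print()
for v in range(222,304,4): print(v,[round(ray_wrist(d,T,(319,v),T[2,3]+dz)[0]*1000-T[0,3]*1000,1) for dz in (-.003,.010,.012)])
E
```

```text
218 [192 184 155] 220 [194 185 154] 222 [191 184 156] 224 [76 75 65] 226 [81 78 69] 228 [81 82 73] 230 [82 78 71] 232 [83 80 72] 234 [67 69 57] 236 [111 135 101] 238 [114 140 106] 240 [108 137 102] 242 [112 139 103] 
284 [102 120  90] 286 [105 128  96] 288 [105 130  99] 290 [79 78 71] 292 [76 74 68] 294 [76 76 69] 296 [79 79 72] 298 [76 74 69] 300 [77 75 62] 302 [145 138 117] 304 [141 134 114] 
222 [np.float64(19.6), np.float64(24.9), np.float64(25.7)]
226 [np.float64(17.4), np.float64(22.9), np.float64(23.8)]
230 [np.float64(15.1), np.float64(20.9), np.float64(21.8)]
234 [np.float64(12.9), np.float64(18.8), np.float64(19.7)]
238 [np.float64(10.6), np.float64(16.8), np.float64(17.7)]
242 [np.float64(8.3), np.float64(14.7), np.float64(15.6)]
246 [np.float64(6.0), np.float64(12.5), np.float64(13.5)]
250 [np.float64(3.6), np.float64(10.4), np.float64(11.4)]
254 [np.float64(1.2), np.float64(8.2), np.float64(9.3)]
258 [np.float64(-1.2), np.float64(6.0), np.float64(7.1)]
262 [np.float64(-3.7), np.float64(3.7), np.float64(4.9)]
266 [np.float64(-6.2), np.float64(1.5), np.float64(2.6)]
270 [np.float64(-8.7), np.float64(-0.9), np.float64(0.4)]
274 [np.float64(-11.3), np.float64(-3.2), np.float64(-2.0)]
278 [np.float64(-13.9), np.float64(-5.6), np.float64(-4.3)]
282 [np.float64(-16.6), np.float64(-8.0), np.float64(-6.7)]
286 [np.float64(-19.3), np.float64(-10.5), np.float64(-9.1)]
290 [np.float64(-22.1), np.float64(-13.0), np.float64(-11.6)]
294 [np.float64(-24.9), np.float64(-15.6), np.float64(-14.1)]
298 [np.float64(-27.8), np.float64(-18.2), np.float64(-16.7)]
302 [np.float64(-30.7), np.float64(-20.8), np.float64(-19.3)]
```

```bash

python3 -m jog '[{"jaw":255,"xyz":[0,0.9,15],"angular":[0,0,0]},{"jaw":255,"xyz":[0,0,15],"angular":[0,0,0]},{"jaw":255,"xyz":[0,0,10],"angular":[0,0,0]},{"jaw":255,"xyz":[0,0,4],"angular":[0,0,0]},{"jaw":255,"xyz":[0,0,0],"angular":[0,0,0]},{"jaw":255,"xyz":[0,0,0],"angular":[0,0,0]},{"jaw":255,"xyz":[0,0,0],"angular":[0,0,0]}]'
python3 -c "
from h import *
plan(.653,-.0098,.039,.028)"
```

```text
time_s: 18.75
eef_pos: [0.6531, -0.0106, 0.044]
eef_rot: [3.141, -0.002, 0.029]
contact_force: [-0.0, 0.3, 0.2]
gripper_width: 0.0358
grasp_force: 25.1
turn z 0.001  shift x -0.0 y -0.8 z 5.0 j6 end 1.53
```

```bash

python3 -m jog '[{"jaw":255,"xyz":[0,-0.6,2],"angular":[0,0,0]},{"jaw":255,"xyz":[0,0,1],"angular":[0,0,0]},{"jaw":255,"xyz":[0,0,0.7],"angular":[0,0,0]},{"jaw":255,"xyz":[0,0,0],"angular":[0,0,0]},{"jaw":255,"xyz":[0,0,0],"angular":[0,0,0]},{"jaw":255,"xyz":[0,0,0],"angular":[0,0,0]}]'
```

```text
time_s: 19.35
eef_pos: [0.6525, -0.0099, 0.0396]
eef_rot: [-3.142, -0.0, 0.029]
contact_force: [-0.3, 0.2, 0.5]
gripper_width: 0.0356
grasp_force: 25.1
```

```bash

python3 -m jog '[{"jaw":255,"xyz":[0.5,0,0.6],"angular":[0,0,0]},{"jaw":255,"xyz":[0,0,0.4],"angular":[0,0,0]},{"jaw":255,"xyz":[0,0,0],"angular":[0,0,0]},{"jaw":255,"xyz":[0,0,0],"angular":[0,0,0]}]'
```

```text
time_s: 19.75
eef_pos: [0.6531, -0.0099, 0.0389]
eef_rot: [3.142, -0.001, 0.029]
contact_force: [-0.4, 1.3, 2.0]
gripper_width: 0.0358
grasp_force: 25.2
```

```bash

python3 -m jog '[{"jaw":100,"xyz":[0,0,0],"angular":[0,0,0]},{"jaw":100,"xyz":[0,0,0],"angular":[0,0,0]},{"jaw":100,"xyz":[0,0,0],"angular":[0,0,0]},{"jaw":100,"xyz":[0,0,0],"angular":[0,0,0]},{"jaw":100,"xyz":[0,0,-15],"angular":[0,0,0]},{"jaw":100,"xyz":[0,0,-30],"angular":[0,0,0]},{"jaw":0,"xyz":[0,0,-35],"angular":[0,0,0]},{"jaw":0,"xyz":[-20,0,-35],"angular":[0,0,0]},{"jaw":0,"xyz":[-40,-28,0],"angular":[0,0,0]},{"jaw":0,"xyz":[-40,-28,0],"angular":[0,0,0]}]'
python3 -m jog '[{"jaw":0,"xyz":[-40,-28,0],"angular":[0,0,0]},{"jaw":0,"xyz":[-40,-28,0],"angular":[0,0,0]},{"jaw":0,"xyz":[-20,-30,0],"angular":[0,0,0]},{"jaw":0,"xyz":[0,0,0],"angular":[0,0,0]},{"jaw":0,"xyz":[0,0,0],"angular":[0,0,0]},{"jaw":0,"xyz":[0,0,0],"angular":[0,0,0]}]'
python3 -c "
from h import *
T=tool(); print(T[:3,3]);w=viewer.snapshot('wrist'); np.savez('w7.npz',T=T,**w); cv2.imwrite('pics/w7.png',w['frame'][:,:,::-1])
"
```

```text
time_s: 20.75
eef_pos: [0.5519, 0.0432, 0.157]
eef_rot: [-3.141, -0.006, 0.027]
contact_force: [0.0, 1.3, 0.4]
gripper_width: 0.0857
grasp_force: 0.0
time_s: 21.35
eef_pos: [0.4498, 0.1258, 0.1544]
eef_rot: [3.141, -0.002, 0.028]
contact_force: [0.5, -0.6, -0.3]
gripper_width: 0.0856
grasp_force: 0.0
[0.44983352 0.12580123 0.15437065]
```

View pics/w7.png

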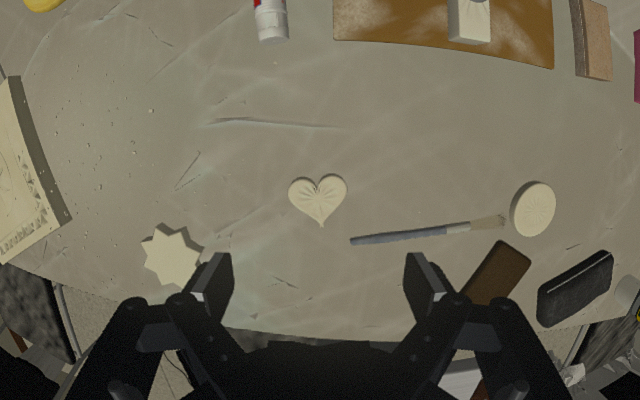

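The heart is at (318,200), its point at (322,226) towards world −x and slightly turned. The medallion is at (533,208).

```bash
python3 - <<'E'
from h import *
d=dict(np.load("w7.npz")); T=d["T"]; f=cv2.GaussianBlur(d["frame"],(3,3),0).astype(int); print(f[200,310],f[200,280],f[208,533])
for th in (155,165,175):
    m=np.zeros(f.shape[:2],bool); m[165:235,280:360]=f[165:235,280:360,0]>th; m=blob(m,(305,195))
    P=wmeas(d,T,m,.016)[:,:2]*1000; M=cv2.moments(P.astype(np.float32).reshape(-1,1,2)); c=np.array([M["m10"],M["m01"]])/M["m00"]
    t=P[np.argmax(np.linalg.norm(P-c,axis=1))]; u=(c-t)/np.linalg.norm(c-t); n=np.array([-u[1],u[0]]); 
    a=P@u; b=P@n; mid=u*(a.max()+a.min())/2+n*(b.max()+b.min())/2
    print(th,"tip",t.round(1),"axis deg",np.degrees(np.arctan2(u[1],u[0])).round(1),"len",np.ptp(a).round(1),"wid",np.ptp(b).round(1),"mid",mid.round(1),"rect",*rect(np.c_[P]))
m=np.zeros(f.shape[:2],bool); m[170:250,500:570]=f[170:250,500:570,0]>165; m=blob(m,(533,208)); P=wmeas(d,T,m,.015); print(cv2.minEnclosingCircle((P[:,:2]*1000).astype(np.float32)),*rect(P))
E
```

```text
[171 165 135] [137 131 112] [168 161 130]
155 tip [409.4 121.7] axis deg 8.3 len 48.3 wid 54.8 mid [433.3 125.5] rect [442939.6 126050.9] [48060.8 47714.2] 52.2
165 tip [445.4 153.2] axis deg -104.4 len 51.5 wid 48.2 mid [438.1 128.4] rect [443443.2 126624.4] [45817.1 46012.8] 53.4
175 tip [443.6 146.5] axis deg 131.1 len 4.9 wid 2.1 mid [441.9 148.3] rect [442132.7 148709.4] [1914.7 4949.8] 55.1
((429.30596923828125, -129.18209838867188), 31.68879508972168) [ 428.9 -129.3] [61.4 62.6] 2.6
```

```bash
python3 - <<'E'
from h import *
d=dict(np.load("w7.npz")); T=d["T"]; f=cv2.GaussianBlur(d["frame"],(3,3),0).astype(int)
for th in (148,152,158):
    m=np.zeros(f.shape[:2],bool); m[165:235,280:360]=f[165:235,280:360,0]>th; m=blob(m,(305,195))
    P=wmeas(d,T,m,.016)[:,:2]*1000; M=cv2.moments(P.astype(np.float32).reshape(-1,1,2)); c=np.array([M["m10"],M["m01"]])/M["m00"]
    t=P[np.argmax(np.linalg.norm(P-c,axis=1))]; u=(c-t)/np.linalg.norm(c-t)
    for u in (u,np.array([np.cos(.136),np.sin(.136)])):
        n=np.array([-u[1],u[0]]); a=P@u; b=P@n; mid=u*(a.max()+a.min())/2+n*(b.max()+b.min())/2
        print(th,"tip",t.round(1),"c",c.round(1),"axis deg",np.degrees(np.arctan2(u[1],u[0])).round(1),"len",np.ptp(a).round(1),"wid",np.ptp(b).round(1),"mid",mid.round(1),"rect",*rect(P/1000))
plan(.4452,.1272,.06,.136)
E
```

```text
148 tip [409.4 120.7] c [438.3 125.9] axis deg 10.2 len 49.1 wid 55.8 mid [433.6 124.9] rect [442.7 125.9] [49.5 48.3] 51.7
148 tip [409.4 120.7] c [438.3 125.9] axis deg 7.8 len 48.7 wid 55.7 mid [433.4 125.3] rect [442.7 125.9] [49.5 48.3] 51.7
152 tip [409.4 120.7] c [438.4 126. ] axis deg 10.3 len 48.6 wid 54.9 mid [433.3 125.1] rect [442.8 125.9] [48.8 47.9] 52.6
152 tip [409.4 120.7] c [438.4 126. ] axis deg 7.8 len 48.6 wid 54.8 mid [433.3 125.6] rect [442.8 125.9] [48.8 47.9] 52.6
158 tip [442.4 154.1] c [438.5 125.9] axis deg -98.0 len 53.3 wid 50.0 mid [436.4 128. ] rect [442.9 126.1] [48.1 47.2] 52.2
158 tip [442.4 154.1] c [438.5 125.9] axis deg 7.8 len 47.4 wid 54.6 mid [433.8 125.7] rect [442.9 126.1] [48.1 47.2] 52.2
turn z -0.108  shift x -4.4 y -2.2 z 94.1 j6 end 1.71
```

```bash

python3 -m jog '[{"jaw":0,"xyz":[0,0,0],"angular":[0,0,-0.11]},{"jaw":0,"xyz":[-4.5,-2,25],"angular":[0,0,0]},{"jaw":0,"xyz":[0,0,30],"angular":[0,0,0]},{"jaw":0,"xyz":[0,0,30],"angular":[0,0,0]},{"jaw":0,"xyz":[0,0,25],"angular":[0,0,0]},{"jaw":0,"xyz":[0,0,0],"angular":[0,0,0]},{"jaw":0,"xyz":[0,0,0],"angular":[0,0,0]},{"jaw":0,"xyz":[0,0,0],"angular":[0,0,0]}]'
python3 -c "
from h import *
plan(.4453,.127,-.002,.136)"
```

```text
time_s: 22.2
eef_pos: [0.446, 0.1275, 0.0453]
eef_rot: [-3.141, -0.003, 0.138]
contact_force: [0.3, 0.1, 0.8]
gripper_width: 0.0853
grasp_force: 0.0
turn z 0.002  shift x -0.7 y 0.4 z 47.3 j6 end 1.71
```

```bash

python3 -m jog '[{"jaw":0,"xyz":[-0.7,0.4,15],"angular":[0,0,0]},{"jaw":0,"xyz":[0,0,15],"angular":[0,0,0]},{"jaw":0,"xyz":[0,0,10],"angular":[0,0,0]},{"jaw":0,"xyz":[0,0,4],"angular":[0,0,0]},{"jaw":0,"xyz":[0,0,0],"angular":[0,0,0]},{"jaw":0,"xyz":[0,0,0],"angular":[0,0,0]}]'
```

```text
time_s: 22.8
eef_pos: [0.4443, 0.1273, 0.0004]
eef_rot: [-3.141, -0.002, 0.139]
contact_force: [1.1, 0.9, -0.1]
gripper_width: 0.0854
grasp_force: 0.0
```

```bash

python3 -m jog '[{"jaw":0,"xyz":[0,0,1],"angular":[0,0,0]},{"jaw":0,"xyz":[0,0,1],"angular":[0,0,0]},{"jaw":0,"xyz":[0,0,0],"angular":[0,0,0]},{"jaw":0,"xyz":[0,0,0],"angular":[0,0,0]}]'
```

```text
time_s: 23.2
eef_pos: [0.4436, 0.1272, -0.0024]
eef_rot: [-3.142, -0.0, 0.139]
contact_force: [0.9, 0.1, -0.0]
gripper_width: 0.0853
grasp_force: 0.0
```

No contact below z = 0 with the fingers open, so the fingertips do stand back. Closing on the heart.

```bash

python3 -m jog '[{"jaw":60,"xyz":[1.5,0,0],"angular":[0,0,0]},{"jaw":60,"xyz":[0,0,0],"angular":[0,0,0]},{"jaw":60,"xyz":[0,0,0],"angular":[0,0,0]},{"jaw":255,"xyz":[0,0,0],"angular":[0,0,0]},{"jaw":255,"xyz":[0,0,0],"angular":[0,0,0]},{"jaw":255,"xyz":[0,0,0],"angular":[0,0,0]},{"jaw":255,"xyz":[0,0,0],"angular":[0,0,0]},{"jaw":255,"xyz":[0,0,0],"angular":[0,0,0]},{"jaw":255,"xyz":[0,0,0],"angular":[0,0,0]}]' 30
```

```text
time_s: 24.1
eef_pos: [0.4452, 0.1274, -0.002]
eef_rot: [3.142, -0.0, 0.139]
contact_force: [-1.9, -0.5, 5.2]
gripper_width: 0.0551
grasp_force: 31.6
```

```bash

python3 -m jog '[{"jaw":255,"xyz":[0,0,-12],"angular":[0,0,0]},{"jaw":255,"xyz":[0,0,-30],"angular":[0,0,0]},{"jaw":255,"xyz":[0,0,-40],"angular":[0,0,0]},{"jaw":255,"xyz":[0,0,-40],"angular":[0,0,0]},{"jaw":255,"xyz":[0,0,-30],"angular":[0,0,0]},{"jaw":255,"xyz":[0,0,0],"angular":[0,0,-0.12]},{"jaw":255,"xyz":[0,0,0],"angular":[0,0,-0.145]},{"jaw":255,"xyz":[0,0,0],"angular":[0,0,-0.145]},{"jaw":255,"xyz":[0,0,0],"angular":[0,0,-0.145]},{"jaw":255,"xyz":[0,0,0],"angular":[0,0,-0.145]}]'
python3 -m jog '[{"jaw":255,"xyz":[0,0,0],"angular":[0,0,-0.145]},{"jaw":255,"xyz":[0,0,0],"angular":[0,0,-0.145]},{"jaw":255,"xyz":[0,0,0],"angular":[0,0,-0.145]},{"jaw":255,"xyz":[0,0,0],"angular":[0,0,-0.145]},{"jaw":255,"xyz":[-20,20,0],"angular":[0,0,-0.145]},{"jaw":255,"xyz":[-30,30,0],"angular":[0,0,-0.035]},{"jaw":255,"xyz":[-34,34,0],"angular":[0,0,0]},{"jaw":255,"xyz":[-34,34,0],"angular":[0,0,0]},{"jaw":255,"xyz":[-34,34,0],"angular":[0,0,0]},{"jaw":255,"xyz":[-28,28,0],"angular":[0,0,0]}]'
python3 -m jog '[{"jaw":255,"xyz":[0,0,0],"angular":[0,0,0]},{"jaw":255,"xyz":[0,0,0],"angular":[0,0,0]},{"jaw":255,"xyz":[0,0,0],"angular":[0,0,0]}]'
python3 -c "
from h import *
plan(.655,-.0698,.004,1.599)
T=tool(); print(T[:3,3]);w=viewer.snapshot('wrist'); np.savez('w8.npz',T=T,**w); cv2.imwrite('pics/w8.png',w['frame'][:,:,::-1])
"
```

```text
time_s: 25.1
eef_pos: [0.445, 0.1274, 0.1497]
eef_rot: [-3.142, -0.0, 0.845]
contact_force: [-0.7, 0.4, -0.8]
gripper_width: 0.0549
grasp_force: 32.0
time_s: 26.1
eef_pos: [0.6266, -0.054, 0.1494]
eef_rot: [3.141, 0.0, 1.598]
contact_force: [0.6, -0.1, -0.8]
gripper_width: 0.0546
grasp_force: 32.0
time_s: 26.4
eef_pos: [0.6245, -0.0512, 0.1495]
eef_rot: [-3.141, -0.001, 1.599]
contact_force: [-0.0, 0.5, -0.0]
gripper_width: 0.0548
grasp_force: 32.0
turn z 0.000  shift x -19.5 y 29.9 z 145.5 j6 end -0.13
[ 0.6245397  -0.05116276  0.14949913]
```

View pics/w8.png

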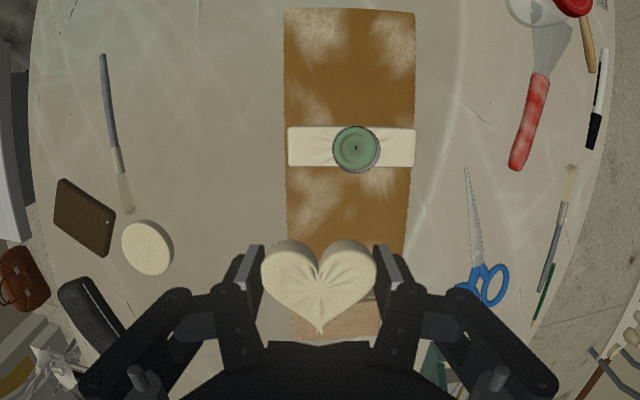

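The heart is held symmetrically at (319,285). The tea light stands on the bar at (356,150).

```bash
python3 - <<'E'
from h import *
d=dict(np.load("w8.npz")); T=d["T"]; f=cv2.GaussianBlur(d["frame"],(3,3),0).astype(int)
Z=T[2,3]+.018
for n,uv in dict(tip=(320,331),notch=(318,266),lobeL=(285,250),lobeR=(352,250),left=(262,275),right=(376,275)).items():
    p=ray_wrist(d,T,uv,Z); print(n,np.round((T[:3,:3].T@(p-T[:3,3]))*1000,1))
def pr(n,m,z):
    P=wmeas(d,T,m,z); print(n,m.sum(),*rect(P)); return P
hsv=cv2.cvtColor(d["frame"],cv2.COLOR_RGB2HSV).astype(int)
m=(f[...,0]>165)&(hsv[...,1]<70); mm=np.zeros_like(m); mm[110:180,275:425]=m[110:180,275:425]
a=blob(mm,(300,150)); b=blob(mm,(400,150)); print("bar",*rect(np.r_[wmeas(d,T,a,.036),wmeas(d,T,b,.036)]))
g=blob((f[...,1]-f[...,0]>12)&(f[...,1]>60),(350,160)); pr("green",g,.047)
dark=(f.max(2)<125)|((f[...,1]-f[...,0]>5)); dm=np.zeros_like(dark); dm[115:185,325:390]=dark[115:185,325:390]; pr("cup",blob(dm,(350,160)),.049)
E
```

```text
tip [-35.3   1.8 -18. ]
notch [  5.4   0.7 -18. ]
lobeL [ 13.7 -14.2 -18. ]
lobeR [ 13.7  16.  -18. ]
left [ -0.  -25.8 -18. ]
right [  0.   28.2 -18. ]
bar [652.7  -9.6] [107.1  31.6] 2.0
green 1357 [653.1  -9.3] [33.6 32.9] 48.3
cup 2563 [654.7  -5.9] [50.8 48.2] 1.9
```

```bash

python3 -m jog '[{"jaw":255,"xyz":[-10,15,0],"angular":[0,0,0]},{"jaw":255,"xyz":[-10,14.5,10],"angular":[0,0,0]},{"jaw":255,"xyz":[0,0,30],"angular":[0,0,0]},{"jaw":255,"xyz":[0,0,35],"angular":[0,0,0]},{"jaw":255,"xyz":[0,0,30],"angular":[0,0,0]},{"jaw":255,"xyz":[0,0,15],"angular":[0,0,0]},{"jaw":255,"xyz":[0,0,0],"angular":[0,0,0]},{"jaw":255,"xyz":[0,0,0],"angular":[0,0,0]},{"jaw":255,"xyz":[0,0,0],"angular":[0,0,0]}]'
python3 -c "
from h import *
plan(.6545,-.0703,.006,1.599)"
```

```text
time_s: 27.35
eef_pos: [0.6569, -0.0712, 0.0325]
eef_rot: [3.137, 0.001, 1.599]
contact_force: [0.5, -0.0, -0.1]
gripper_width: 0.0549
grasp_force: 32.1
turn z 0.000  shift x 0.9 y -2.4 z 26.5 j6 end -0.14
```

```bash

python3 -m jog '[{"jaw":255,"xyz":[0.5,-1.5,10],"angular":[0,0,0]},{"jaw":255,"xyz":[0,0,8],"angular":[0,0,0]},{"jaw":255,"xyz":[0,0,3],"angular":[0,0,0]},{"jaw":255,"xyz":[0,0,0],"angular":[0,0,0]},{"jaw":255,"xyz":[0,0,0],"angular":[0,0,0]},{"jaw":255,"xyz":[0,0,0],"angular":[0,0,0]},{"jaw":255,"xyz":[0,0,0],"angular":[0,0,0]}]'
python3 -c "
from h import *
plan(.6545,-.0703,.006,1.599)"
```

```text
time_s: 28.05
eef_pos: [0.654, -0.0707, 0.0089]
eef_rot: [3.141, 0.0, 1.599]
contact_force: [-0.8, 0.1, -0.4]
gripper_width: 0.0551
grasp_force: 32.1
turn z -0.000  shift x 0.4 y 0.5 z 2.9 j6 end -0.14
```

```bash

python3 -m jog '[{"jaw":255,"xyz":[0.3,0.4,2],"angular":[0,0,0]},{"jaw":255,"xyz":[0,0,1.5],"angular":[0,0,0]},{"jaw":255,"xyz":[0,0,0.8],"angular":[0,0,0]},{"jaw":255,"xyz":[0,0,0],"angular":[0,0,0]},{"jaw":255,"xyz":[0,0,0],"angular":[0,0,0]}]'
```

```text
time_s: 28.55
eef_pos: [0.6541, -0.0703, 0.0042]
eef_rot: [3.142, -0.0, 1.599]
contact_force: [-0.3, 0.4, -0.7]
gripper_width: 0.0548
grasp_force: 32.1
```

```bash

python3 -m jog '[{"jaw":255,"xyz":[0,0.3,0.6],"angular":[0,0,0]},{"jaw":255,"xyz":[0,0,0.4],"angular":[0,0,0]},{"jaw":255,"xyz":[0,0,0],"angular":[0,0,0]},{"jaw":255,"xyz":[0,0,0],"angular":[0,0,0]}]'
```

```text
time_s: 28.95
eef_pos: [0.6544, -0.0704, 0.0041]
eef_rot: [3.141, 0.0, 1.599]
contact_force: [-3.2, 0.4, 5.6]
gripper_width: 0.0546
grasp_force: 32.5
```

```bash

python3 -m jog '[{"jaw":40,"xyz":[0,0,0],"angular":[0,0,0]},{"jaw":40,"xyz":[0,0,0],"angular":[0,0,0]},{"jaw":40,"xyz":[0,0,0],"angular":[0,0,0]},{"jaw":40,"xyz":[0,0,0],"angular":[0,0,0]},{"jaw":40,"xyz":[0,0,-12],"angular":[0,0,0]},{"jaw":40,"xyz":[0,0,-30],"angular":[0,0,0]},{"jaw":0,"xyz":[0,0,-40],"angular":[0,0,0]},{"jaw":0,"xyz":[0,0,-40],"angular":[0,0,0]},{"jaw":0,"xyz":[0,-20,-40],"angular":[0,0,0]},{"jaw":0,"xyz":[-4,-40,-30],"angular":[0,0,0]}]'
python3 -m jog '[{"jaw":0,"xyz":[-10,-40,0],"angular":[0,0,0]},{"jaw":0,"xyz":[-10,-40,0],"angular":[0,0,0]},{"jaw":0,"xyz":[-10,-40,0],"angular":[0,0,0]},{"jaw":0,"xyz":[-10,-36,0],"angular":[0,0,0]},{"jaw":0,"xyz":[0,0,0],"angular":[0,0,0]},{"jaw":0,"xyz":[0,0,0],"angular":[0,0,0]},{"jaw":0,"xyz":[0,0,0],"angular":[0,0,0]}]'
python3 -c "
from h import *
T=tool(); print(T[:3,3]);w=viewer.snapshot('wrist'); np.savez('w9.npz',T=T,**w); cv2.imwrite('pics/w9.png',w['frame'][:,:,::-1])
"
```

```text
time_s: 29.95
eef_pos: [0.5964, -0.0759, 0.1991]
eef_rot: [3.136, 0.001, 1.6]
contact_force: [0.3, -0.3, 0.9]
gripper_width: 0.0856
grasp_force: 0.0
time_s: 30.65
eef_pos: [0.4408, -0.1203, 0.1959]
eef_rot: [3.14, 0.0, 1.599]
contact_force: [-0.9, 0.4, -0.6]
gripper_width: 0.0851
grasp_force: 0.0
[ 0.44077956 -0.1203412   0.19593121]
```

View pics/w9.png

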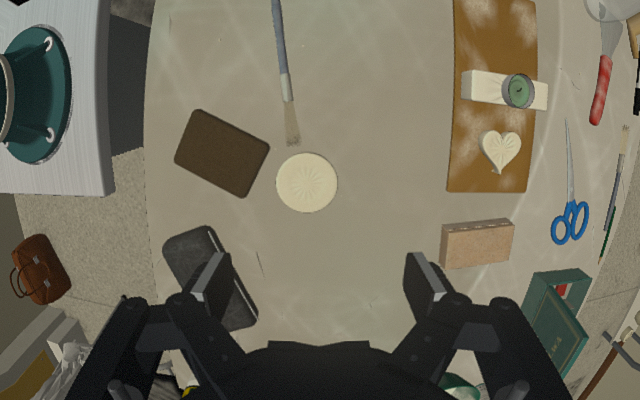

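The medallion is at (307,182), with the brown wallet close on its left and a brush above. The heart sits on the board at (501,150). I'll turn the grip 0.5 rad to clear the wallet.

```bash
python3 - <<'E'
from h import *
d=dict(np.load("w9.npz")); T=d["T"]; f=cv2.GaussianBlur(d["frame"],(3,3),0).astype(int); hsv=cv2.cvtColor(d["frame"],cv2.COLOR_RGB2HSV).astype(int)
for th in (155,165):
    m=np.zeros(f.shape[:2],bool); m[140:225,265:350]=f[140:225,265:350,0]>th; m=blob(m,(307,182)); P=wmeas(d,T,m,.015); print(cv2.minEnclosingCircle((P[:,:2]*1000).astype(np.float32)),*rect(P)); c=rect(P)[0]
m=np.zeros(f.shape[:2],bool); m[125:178,476:528]=(hsv[...,1]<75)[125:178,476:528]; m=blob(m&(f[...,0]>140),(501,150)); P=wmeas(d,T,m,.022)[:,:2]; al=np.radians(1.6)
Q=(P*1000)@np.array([[np.cos(al),-np.sin(al)],[np.sin(al),np.cos(al)]]); lo,hi=Q.min(0),Q.max(0); mid=(lo+hi)/2; print("heart size",hi-lo,"mid",np.array([[np.cos(al),-np.sin(al)],[np.sin(al),np.cos(al)]])@mid)
plan(c[0]/1e3,c[1]/1e3,.05,2.1)
E
```

```text
((428.799072265625, -130.54161071777344), 33.91780090332031) [ 428.5 -130.5] [65.9 66.5] 2.6
((428.7987365722656, -130.31607055664062), 33.1798210144043) [ 428.8 -129.8] [65.3 65.1] 1.7
heart size [62.63655494 50.22220783] mid [650.8475641  -82.46699643]
turn z -0.501  shift x -2.2 y -15.2 z 145.6 j6 end -0.82
```

```bash

python3 -m jog '[{"jaw":0,"xyz":[0,0,0],"angular":[0,0,-0.12]},{"jaw":0,"xyz":[0,0,0],"angular":[0,0,-0.13]},{"jaw":0,"xyz":[0,0,0],"angular":[0,0,-0.13]},{"jaw":0,"xyz":[0,0,0],"angular":[0,0,-0.12]},{"jaw":0,"xyz":[-2,-15,30],"angular":[0,0,0]},{"jaw":0,"xyz":[0,0,40],"angular":[0,0,0]},{"jaw":0,"xyz":[0,0,40],"angular":[0,0,0]},{"jaw":0,"xyz":[0,0,35],"angular":[0,0,0]},{"jaw":0,"xyz":[0,0,0],"angular":[0,0,0]},{"jaw":0,"xyz":[0,0,0],"angular":[0,0,0]}]'
python3 -m jog '[{"jaw":0,"xyz":[0,0,0],"angular":[0,0,0]},{"jaw":0,"xyz":[0,0,0],"angular":[0,0,0]}]'
python3 - <<'E'
from h import *
plan(.4288,-.1302,-.004,2.1)
T=tool(); w=viewer.snapshot("wrist"); f=cv2.GaussianBlur(w["frame"],(3,3),0).astype(int); print("T",T[:3,3])
np.savez('w10.npz',T=T,**w); cv2.imwrite('pics/w10.png',w['frame'][:,:,::-1])
E
```

```text
time_s: 31.7
eef_pos: [0.4285, -0.1294, 0.0502]
eef_rot: [-3.141, -0.001, 2.1]
contact_force: [0.1, -0.5, 1.3]
gripper_width: 0.0855
grasp_force: 0.0
time_s: 31.9
eef_pos: [0.4299, -0.1303, 0.0527]
eef_rot: [3.139, 0.004, 2.099]
contact_force: [-0.0, -0.5, 0.0]
gripper_width: 0.0851
grasp_force: 0.0
turn z -0.001  shift x 0.7 y -0.9 z 56.7 j6 end -0.82
T [ 0.4299238  -0.13034596  0.05265558]
```

View pics/w10.png

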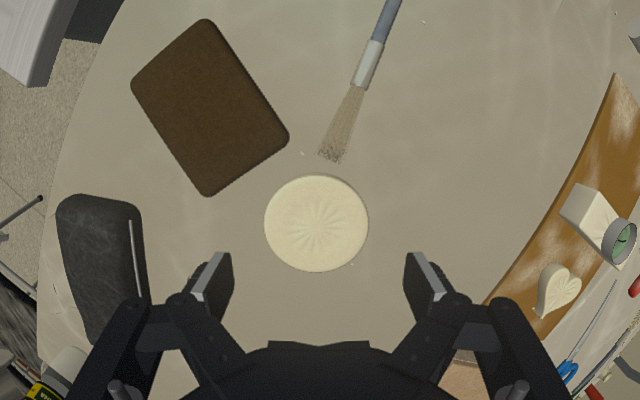

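The medallion is at (317,222), centred between the fingers. The wallet is clear, and the dark pouch edge is at (147,280). I'll check its clearance and re-measure the medallion.

```bash
python3 - <<'E'
from h import *
d=dict(np.load("w10.npz")); T=d["T"]; f=cv2.GaussianBlur(d["frame"],(3,3),0).astype(int)
for uv in ((140,210),(147,290),(288,140),(208,196)):
  for z in (0,.03):
    p=ray_wrist(d,T,uv,z); print(uv,z,np.round(T[:3,:3].T@(p-T[:3,3])*1000))
for th in (155,165):
    m=np.zeros(f.shape[:2],bool); m[165:280,258:376]=f[165:280,258:376,0]>th; m=blob(m,(316,222)); P=wmeas(d,T,m,.015); print(cv2.minEnclosingCircle((P[:,:2]*1000).astype(np.float32)),*rect(P)); c=rect(P)[0]
plan(c[0]/1e3,c[1]/1e3,-.004,2.1)
E
```

```text
(140, 210) 0 [   5. -134.   52.]
(140, 210) 0.03 [  17. -113.   22.]
(147, 290) 0 [ -68. -146.   52.]
(147, 290) 0.03 [ -46. -124.   22.]
(288, 140) 0 [ 54. -18.  52.]
(288, 140) 0.03 [ 57. -15.  22.]
(208, 196) 0 [ 16. -75.  52.]
(208, 196) 0.03 [ 26. -63.  22.]
((428.61627197265625, -130.02993774414062), 33.88454818725586) [ 428.4 -130. ] [66.5 66.3] 30.3
((428.3386535644531, -130.12918090820312), 33.48402404785156) [ 428.6 -130.3] [65.9 66.1] 75.3
turn z -0.001  shift x 0.5 y -0.9 z 56.4 j6 end -0.82
```

```bash

python3 -m jog '[{"jaw":0,"xyz":[0.5,-0.9,15],"angular":[0,0,0]},{"jaw":0,"xyz":[0,0,18],"angular":[0,0,0]},{"jaw":0,"xyz":[0,0,12],"angular":[0,0,0]},{"jaw":0,"xyz":[0,0,6],"angular":[0,0,0]},{"jaw":0,"xyz":[0,0,0],"angular":[0,0,0]},{"jaw":0,"xyz":[0,0,0],"angular":[0,0,0]},{"jaw":0,"xyz":[0,0,0],"angular":[0,0,0]}]'
python3 -c "
from h import *
plan(.4286,-.1302,-.004,2.1)"
```

```text
time_s: 32.65
eef_pos: [0.4276, -0.13, 0.0]
eef_rot: [3.14, 0.001, 2.099]
contact_force: [-0.4, 0.9, 0.4]
gripper_width: 0.0854
grasp_force: 0.0
turn z -0.001  shift x -0.7 y 0.7 z 4.0 j6 end -0.82
```

```bash

python3 -m jog '[{"jaw":0,"xyz":[-0.5,0.5,2],"angular":[0,0,0]},{"jaw":0,"xyz":[0,0,1.5],"angular":[0,0,0]},{"jaw":0,"xyz":[0,0,0],"angular":[0,0,0]},{"jaw":0,"xyz":[0,0,0],"angular":[0,0,0]}]'
python3 -m jog '[{"jaw":255,"xyz":[0,0,0],"angular":[0,0,0]},{"jaw":255,"xyz":[0,0,0],"angular":[0,0,0]},{"jaw":255,"xyz":[0,0,0],"angular":[0,0,0]},{"jaw":255,"xyz":[0,0,0],"angular":[0,0,0]},{"jaw":255,"xyz":[0,0,0],"angular":[0,0,0]},{"jaw":255,"xyz":[0,0,0],"angular":[0,0,0]},{"jaw":255,"xyz":[0,0,0],"angular":[0,0,0]}]' 30
```

```text
time_s: 33.05
eef_pos: [0.4275, -0.1298, -0.0044]
eef_rot: [-3.142, -0.0, 2.099]
contact_force: [0.3, 0.0, 0.5]
gripper_width: 0.0853
grasp_force: 0.0
time_s: 33.75
eef_pos: [0.4277, -0.1299, -0.0037]
eef_rot: [3.141, 0.0, 2.099]
contact_force: [-1.9, 1.8, 5.3]
gripper_width: 0.0656
grasp_force: 32.9
```

```bash

python3 -m jog '[{"jaw":255,"xyz":[0,0,-12],"angular":[0,0,0]},{"jaw":255,"xyz":[0,0,-30],"angular":[0,0,0]},{"jaw":255,"xyz":[0,0,-40],"angular":[0,0,0]},{"jaw":255,"xyz":[0,0,-40],"angular":[0,0,0]},{"jaw":255,"xyz":[0,0,-30],"angular":[0,0,0.12]},{"jaw":255,"xyz":[0,0,0],"angular":[0,0,0.13]},{"jaw":255,"xyz":[0,0,0],"angular":[0,0,0.13]},{"jaw":255,"xyz":[0,0,0],"angular":[0,0,0.12]}]'
python3 -m jog '[{"jaw":255,"xyz":[16,20,0],"angular":[0,0,0]},{"jaw":255,"xyz":[27,33,0],"angular":[0,0,0]},{"jaw":255,"xyz":[27,33,0],"angular":[0,0,0]},{"jaw":255,"xyz":[27,33,0],"angular":[0,0,0]},{"jaw":255,"xyz":[27,33,0],"angular":[0,0,0]},{"jaw":255,"xyz":[27,33,0],"angular":[0,0,0]},{"jaw":255,"xyz":[20,25,0],"angular":[0,0,0]},{"jaw":255,"xyz":[15,19,0],"angular":[0,0,0]},{"jaw":255,"xyz":[0,0,0],"angular":[0,0,0]}]'
python3 -m jog '[{"jaw":255,"xyz":[0,0,0],"angular":[0,0,0]},{"jaw":255,"xyz":[0,0,0],"angular":[0,0,0]},{"jaw":255,"xyz":[0,0,0],"angular":[0,0,0]}]'
python3 - <<'E'
from h import *
T=tool(); w=viewer.snapshot("wrist"); np.savez('w11.npz',T=T,**w); cv2.imwrite('pics/w11.png',w['frame'][:,:,::-1])
plan(.6513,.0626,.03,1.599)
E
```

```text
time_s: 34.55
eef_pos: [0.4277, -0.1299, 0.1485]
eef_rot: [3.14, 0.001, 1.594]
contact_force: [-0.7, -0.1, 0.3]
gripper_width: 0.0649
grasp_force: 33.7
time_s: 35.45
eef_pos: [0.6528, 0.0649, 0.1469]
eef_rot: [3.141, -0.001, 1.602]
contact_force: [-0.0, 0.2, -0.8]
gripper_width: 0.0651
grasp_force: 33.7
time_s: 35.75
eef_pos: [0.6507, 0.0616, 0.148]
eef_rot: [3.142, 0.0, 1.598]
contact_force: [-0.6, -0.6, -0.9]
gripper_width: 0.0652
grasp_force: 33.7
turn z -0.001  shift x 0.9 y 0.6 z 118.0 j6 end 0.07
```

View pics/w11.png

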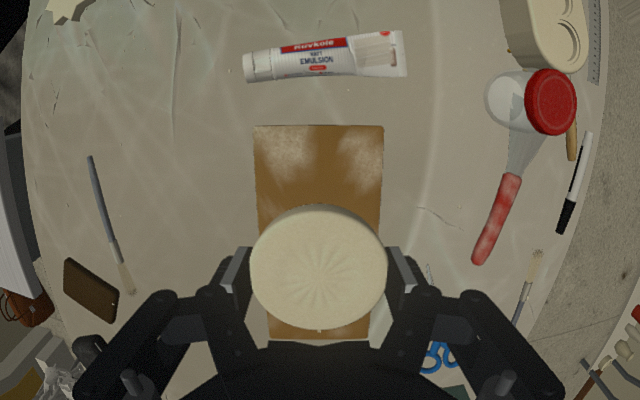

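The medallion is held level at (318,268) over the glue-tube end of the board. I'll check its offset in the grip.

```bash
python3 - <<'E'
from h import *
d=dict(np.load("w11.npz")); T=d["T"]; f=d["frame"]
print([ (v,int(f[v,318,0])) for v in range(198,224,2)],[ (v,int(f[v,300,0])) for v in range(322,340,2)])
g=lambda uv,dz: np.round(T[:3,:3].T@(ray_wrist(d,T,uv,T[2,3]+dz)-T[:3,3])*1000,1)[:2]
for v in (204,208,212,216,330,332): print(v,"top",g((318,v),.0187),"bottom",g((318,v),.0037))
print("L/R",g((250,265),.0187),g((388,265),.0187))
E
```

```text
[(198, 109), (200, 111), (202, 101), (204, 94), (206, 103), (208, 110), (210, 120), (212, 157), (214, 168), (216, 170), (218, 168), (220, 168), (222, 169)] [(322, 167), (324, 165), (326, 164), (328, 117), (330, 111), (332, 111), (334, 113), (336, 112), (338, 107)]
204 top [36.   0.7] bottom [30.8  0.7]
208 top [34.2  0.7] bottom [28.7  0.7]
212 top [32.4  0.7] bottom [26.7  0.7]
216 top [30.5  0.7] bottom [24.7  0.7]
330 top [-33.9   0.7] bottom [-47.7   0.7]
332 top [-35.4   0.7] bottom [-49.3   0.7]
L/R [  5.8 -31. ] [ 5.8 33.3]
```

```bash

python3 -m jog '[{"jaw":255,"xyz":[1.2,0,20],"angular":[0,0,0]},{"jaw":255,"xyz":[0,0,35],"angular":[0,0,0]},{"jaw":255,"xyz":[0,0,35],"angular":[0,0,0]},{"jaw":255,"xyz":[0,0,20],"angular":[0,0,0]},{"jaw":255,"xyz":[0,0,10],"angular":[0,0,0]},{"jaw":255,"xyz":[0,0,0],"angular":[0,0,0]},{"jaw":255,"xyz":[0,0,0],"angular":[0,0,0]},{"jaw":255,"xyz":[0,0,0],"angular":[0,0,0]}]'
python3 -c "
from h import *
plan(.6507,.063,.006,1.599)"
```

```text
time_s: 36.6
eef_pos: [0.6527, 0.0636, 0.0301]
eef_rot: [3.137, 0.0, 1.599]
contact_force: [-0.4, -0.2, -1.0]
gripper_width: 0.0653
grasp_force: 33.7
turn z -0.000  shift x -0.6 y -2.0 z 24.1 j6 end 0.07
```

```bash

python3 -m jog '[{"jaw":255,"xyz":[-0.3,-1.2,10],"angular":[0,0,0]},{"jaw":255,"xyz":[0,0,7],"angular":[0,0,0]},{"jaw":255,"xyz":[0,0,3],"angular":[0,0,0]},{"jaw":255,"xyz":[0,0,0],"angular":[0,0,0]},{"jaw":255,"xyz":[0,0,0],"angular":[0,0,0]},{"jaw":255,"xyz":[0,0,0],"angular":[0,0,0]},{"jaw":255,"xyz":[0,0,0],"angular":[0,0,0]}]'
python3 -c "
from h import *
plan(.6507,.063,.0023,1.599)"
```

```text
time_s: 37.3
eef_pos: [0.6503, 0.0634, 0.008]
eef_rot: [3.141, -0.0, 1.599]
contact_force: [0.1, -0.9, -0.2]
gripper_width: 0.0652
grasp_force: 33.7
turn z -0.000  shift x -0.4 y 0.3 z 5.7 j6 end 0.07
```

```bash

python3 -m jog '[{"jaw":255,"xyz":[-0.3,0.3,2.5],"angular":[0,0,0]},{"jaw":255,"xyz":[0,0,1.5],"angular":[0,0,0]},{"jaw":255,"xyz":[0,0,0.8],"angular":[0,0,0]},{"jaw":255,"xyz":[0,0,0],"angular":[0,0,0]},{"jaw":255,"xyz":[0,0,0],"angular":[0,0,0]}]'
```

```text
time_s: 37.8
eef_pos: [0.6503, 0.0631, 0.0028]
eef_rot: [-3.141, -0.0, 1.599]
contact_force: [-0.1, -0.2, -0.9]
gripper_width: 0.0654
grasp_force: 33.7
```

```bash

python3 -m jog '[{"jaw":255,"xyz":[0,0,0.5],"angular":[0,0,0]},{"jaw":255,"xyz":[0,0,0.3],"angular":[0,0,0]},{"jaw":255,"xyz":[0,0,0],"angular":[0,0,0]},{"jaw":255,"xyz":[0,0,0],"angular":[0,0,0]}]'
```

```text
time_s: 38.2
eef_pos: [0.6505, 0.0631, 0.0024]
eef_rot: [3.141, -0.0, 1.599]
contact_force: [-0.5, 0.3, 1.5]
gripper_width: 0.0652
grasp_force: 33.9
```

Light contact, so I release, retreat and inspect.

```bash

python3 -m jog '[{"jaw":0,"xyz":[0,0,0],"angular":[0,0,0]},{"jaw":0,"xyz":[0,0,0],"angular":[0,0,0]},{"jaw":0,"xyz":[0,0,0],"angular":[0,0,0]},{"jaw":0,"xyz":[0,0,0],"angular":[0,0,0]},{"jaw":0,"xyz":[0,0,-12],"angular":[0,0,0]},{"jaw":0,"xyz":[0,0,-30],"angular":[0,0,0]},{"jaw":0,"xyz":[0,0,-40],"angular":[0,0,0]},{"jaw":0,"xyz":[0,0,-40],"angular":[0,0,0]},{"jaw":0,"xyz":[0,0,-40],"angular":[0,0,0]},{"jaw":0,"xyz":[0,0,-40],"angular":[0,0,0]}]'
python3 -m jog '[{"jaw":0,"xyz":[-30,0,-20],"angular":[0,0,0]},{"jaw":0,"xyz":[-40,0,0],"angular":[0,0,0]},{"jaw":0,"xyz":[-40,0,0],"angular":[0,0,0]},{"jaw":0,"xyz":[-40,0,0],"angular":[0,0,0]},{"jaw":0,"xyz":[0,0,0],"angular":[0,0,0]},{"jaw":0,"xyz":[0,0,0],"angular":[0,0,0]},{"jaw":0,"xyz":[0,0,0],"angular":[0,0,0]},{"jaw":0,"xyz":[0,0,0],"angular":[0,0,0]}]'
python3 - <<'E'
from h import *
T=tool(); w=viewer.snapshot("wrist"); np.savez('w12.npz',T=T,**w); cv2.imwrite('pics/w12.png',w['frame'][:,:,::-1]); print(T[:3,3])
E
```

```text
time_s: 39.2
eef_pos: [0.6502, 0.0631, 0.207]
eef_rot: [3.14, -0.0, 1.599]
contact_force: [0.2, 0.7, -0.1]
gripper_width: 0.0855
grasp_force: 0.0
time_s: 40.0
eef_pos: [0.6546, -0.0854, 0.2244]
eef_rot: [3.141, -0.0, 1.601]
contact_force: [-0.2, 0.5, 0.1]
gripper_width: 0.0852
grasp_force: 0.0
[ 0.65462121 -0.08543817  0.22444717]
```

View pics/w12.png

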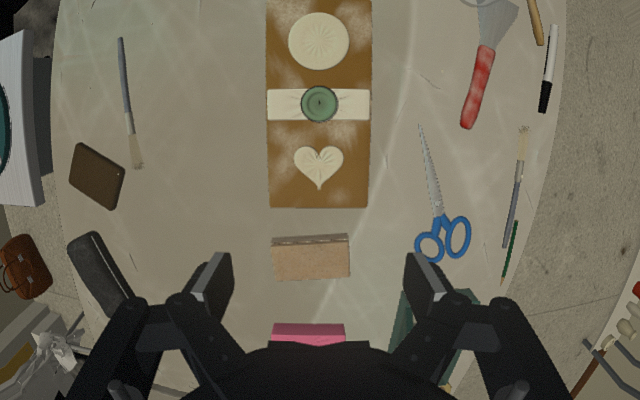

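All four pieces look right: medallion at (318,41), bar at (318,104) with the tea light on it, and heart at (319,167). The sanding block at (311,257) is untouched. A last numeric check follows.

```bash
python3 - <<'E'
from h import *
d=dict(np.load("w12.npz")); T=d["T"]; f=cv2.GaussianBlur(d["frame"],(3,3),0).astype(int); hsv=cv2.cvtColor(d["frame"],cv2.COLOR_RGB2HSV).astype(int)
al=np.radians(1.6); u=np.array([np.cos(al),np.sin(al)]); n=np.array([-u[1],u[0]]); o=np.array([653.2,-9.7])
def rel(name,m,z):
    P=wmeas(d,T,m,z)[:,:2]*1000-o; a,b=P@u,P@n; print(name,"mid",round((a.max()+a.min())/2,1),round((b.max()+b.min())/2,1),"size",np.ptp(a).round(1),np.ptp(b).round(1))
def box(c,s): 
    m=np.zeros(f.shape[:2],bool); m[max(c[1]-s,0):c[1]+s,c[0]-s:c[0]+s]=True; return m
cream=(f[...,0]>150)&(hsv[...,1]<72)
rel("med",blob(cream&box((318,41),38),(318,41)),.021)
rel("heart",blob(cream&box((319,167),33),(319,160)),.022)
rel("green",blob((f[...,1]-f[...,0]>12)&box((319,104),25),(310,110)),.047)
E
python3 -c "
from h import *
d=viewer.snapshot('top'); a=np.load('top0.npz')['frame'].astype(int)
df=np.abs(d['frame'].astype(int)-a).max(2)
for n,(u,v) in dict(glue=(223,175),sand=(324,173),pink=(361,173)).items(): print(n,df[v-20:v+20,u-9:u+10].max(),df[v-20:v+20,u-9:u+10].mean().round(1))"
```

```text
med mid -4.4 77.0 size 73.5 75.4
heart mid -0.6 -72.4 size 55.5 46.8
green mid 0.3 -0.1 size 33.6 34.1
glue 10 7.5
sand 9 7.3
pink 11 8.0
```

```bash
python3 - <<'E'
from h import *
d=dict(np.load("w12.npz")); T=d["T"]; f=cv2.GaussianBlur(d["frame"],(3,3),0).astype(int); hsv=cv2.cvtColor(cv2.GaussianBlur(d["frame"],(3,3),0),cv2.COLOR_RGB2HSV).astype(int)
al=np.radians(1.6); u=np.array([np.cos(al),np.sin(al)]); n=np.array([-u[1],u[0]]); o=np.array([653.2,-9.7])
for th in (160,168,175):
    m=np.zeros(f.shape[:2],bool); m[4:80,280:358]=(f[...,0]>th)[4:80,280:358]; m=cv2.morphologyEx(m.astype(np.uint8),cv2.MORPH_OPEN,np.ones((7,7))); m=blob(m,(318,41)); P=wmeas(d,T,m,.021)[:,:2]*1000-o; a,b=P@u,P@n
    print(th,(a.max()+a.min())/2,(b.max()+b.min())/2,np.ptp(a),np.ptp(b))
E
```

```text
160 -0.4091288453703861 71.27003876224586 63.34255959623466 63.889813334514855
168 -0.9485052866614918 71.24618239270772 62.23552588173055 61.586915786348584
175 -26.028555930911622 72.74648295948704 9.907688508582432 14.129520625816411
```

Everything is within about 1 mm of its place, so I hand in.

```bash
python3 -c "
from workcell import order; print(order.hand_in())"
```

```text
the job is handed in; nothing more can be done
None
```

The gypsum set is laid out and handed in at about 40 s: bar square across the middle of the board with the tea light on it, heart at the sanding-block end (point outward), medallion at the glue end, each measured within about 1 mm of its place, and the sanding block and glue tube not moved.

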